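# Set the axis stop and knock its locking pin home

### The job

Roll the recessed thumbwheel with a bare fingertip until the little sliding pointer stands level with the upright blade clip, and take the finger off. Then pick up the mallet and knock the round-headed locking pin fully home with brisk blows of the mallet (no slow pressing), never touching the pin with the robot itself, pushing down the square plunger or shifting the pointer off its mark. Finally put the mallet back on the rubber mat, let go, and leave everything else where it was.

Things in the scene. Friction and masses are not known exactly. Their poses are not given: they have to be found in the camera images.
- fixture: Purple printed axis-stop block, 100 (x) x 196 (y) x 40 mm high, fixed to the bench at a varying place and yaw. Origin: centre of its underside; +z up, +x points away from its open front. Thumbwheel, pointer and clip rail (y -98 to -84 mm, 50 mm high) lie at negative y; the two bushes stand on top at x 10, y 8 and y 54 mm, which is where varies.
- rear_lip (a point): Middle of the top of the low lip along the fixture's rear edge, 55 mm above the bench; the lip is 8 mm thick (fixture x 42 to 50 mm) and runs the fixture's whole width.
- cheek (a point): Middle of the top of the fixture's side cheek, 90 mm above the bench; the cheek is 8 mm thick (fixture y 90 to 98 mm) and covers x 0 to 50 mm.
- wheel_crown (a point): Fixed point at the top of the thumbwheel's exposed rim (48 mm above the bench, fixture frame x -8, y -38 mm). The wheel is 44 mm in diameter and 12 mm wide, sunk in the block so that only the top 8 mm of its ribbed rim shows; its axle lies along the fixture's y, so the rim is rolled along the fixture's x.
- thumbwheel (a joint): Turn of the thumbwheel (rad, -1.5 to 1.5). Grows as the top of the rim moves towards the fixture's +x. It needs about 0.5 N along the rim, by friction (press lightly, some 5 N, and draw the tip along) and stays where it is left. It drives the pointer 18 mm per rad in the same direction as the top of the rim (a rim roll of 22 mm moves the pointer 18 mm).
- pointer_mid (a point): Middle of the sliding pointer, an aluminium bar 5 mm (along the fixture's x) x 14 mm (y) x 10 mm high that runs along the fixture's x beside the clip rail (at y = -72 mm), driven by the thumbwheel and not to be touched itself. Its middle is 45 mm above the bench.
- blade_clip: The index mark: a white printed clip on the rail, 12 x 22 x 6 mm, with a thin upright blade 5 mm thick (along x) rising to 36 mm above the rail (86 mm above the bench). Origin: centre of its underside; axes parallel to the fixture's. The pointer is level with it when both have the same place along the fixture's x. It may stand ahead of or behind the pointer.
- block_clip: A plain low white clip, 16 x 22 x 12 mm, on the same rail at the other side of the pointer; not the mark. Origin: centre of its underside.
- lock_pin_top (a point): Centre of the top of the locking pin's round steel head (18 mm diameter, 4 mm thick). The pin stands in a round brass bush (32 mm diameter, 6 mm high, its top 46 mm above the bench). Up, the head's top is 62 mm above the bench; home, the head rests on the bush and its top is 50 mm above the bench. This point moves with the pin.
- lock_pin (a joint): How far the locking pin has been driven down (m): 0 fully up, 0.012 fully home. Spring plus tight fit: it takes about 6 N to start and 9 N at the bottom, and stays where it is driven.
- plunger_top (a point): Centre of the top of the square plunger's head (22 x 22 x 4 mm steel, 62 mm above the bench, in a square brass bush 34 mm wide), 46 mm from the locking pin along the fixture's y. Leave it up.
- plunger (a joint): How far the square plunger is pushed down (m): 0 up, 0.012 down; it springs back.
- mat: Grey-green rubber mat fixed on the bench, 220 (x) x 240 (y) x 3 mm. Origin: centre of its underside.
- mallet: Soft-faced mallet, about 0.3 kg, standing on a striking face on the mat, handle level. Head: upright cylinder 36 mm across, 64 mm tall (33 mm across in the middle). Origin: centre of the lower face, +z up. The handle runs along the mallet's own -x to 119 mm from the head's axis, 16 mm wide, 18 mm tall, its centre line 32 mm above the lower face. Centre of mass near the head's axis.
- mallet_grip (a point): A good place to grip the handle: on its centre line, 42 mm from the head's axis.
- motor: Loose stepper motor, 42 x 42 x 40 mm with a 16 mm shaft up, on the mat near the mallet's head. Origin: centre of its underside. Leave alone.
- servo: Loose black servo, 20 x 54 x 42 mm, on the mat on the other side of the mallet's head. Origin: centre of its underside. Leave alone.
- stone_bin: Loose white open bin of black game stones, 75 x 100 x 42 mm, before the fixture. Origin: centre of its underside. Leave alone.
- gear: Loose printed gear, 50 mm in diameter, 22 mm high, before the fixture. Origin: centre of its underside. Leave alone.
- screwdriver: Loose screwdriver, about 180 mm long, lying on the bench between fixture and mat. Leave alone.
- link: Loose white printed arm link, about 176 x 36 x 16 mm, lying on the far part of the bench. Origin: centre of its underside. Leave alone.
- tower: Fixed printed tower, 50 x 50 x 200 mm tall, standing between the fixture and the mat. Origin: centre of its underside.
Mind the look-alikes: they are no part of the job. What is shaped like the fixture but turquoise is not meant.

How it is judged:
By the outcome, as a careful person would: the job done as asked, in the order asked, and still so for the second after the job is handed in, with the robot touching nothing.
It also fails if it takes over 72 s, if anything falls off the work surface, if the arm or the gripper's body presses on something with over 40 N, if the wrist force passes 120 N, or if a joint passes its speed limit or range.

### The arm

A 7-joint arm with a two-finger parallel gripper is mounted at the origin on the work surface. World frame = base frame: x ahead of the robot, y to its left, z up, the work surface at z = 0. Lengths are in m, angles in rad, forces in N, time in s.
With the tool pointing down it reaches from about 0.4 to 0.85 m from the base axis. Payload 10.4 kg.
Tool frame: the origin (TCP) lies between the finger pads; the fingertips stand 19 mm ahead of it and the grasp point (between the pads) is the TCP (manip.tip_reach is the z of the fingertips in the tool frame, in m); z points along the fingers, y is the direction in which the jaws open and shut (so a half turn about z gives the same grasp; the last joint's range is limited). The gripper opens to 85 mm and grips with 20 to 120 N. Pads are 22 mm wide; open, the fingers measure 114 mm over their backs; the gripper's body (76 mm by 85 mm) begins 54 mm behind the grasp point. The pads swing forward as they close: fully open they stand 13 mm farther back than shut.
Start: joints at [-1.339, 0.332, -0.065, 1.46, 0.022, 1.35, -0.088], TCP at [0.158, 0.605, 0.25] pointing down, gripper open.
Joint ranges: [-2.6, 2.6], [-0.5, 2.12], [-1.47, 1.34], [0.16, 2.42], [-1.27, 4.41], [0.06, 2.06], [-2.6, 2.6]. Speed limits (rad/s): [2.22, 2.22, 2.79, 2.79, 3.14, 3.14, 3.14].

### API

Orientations are given as a unit quaternion [x, y, z, w].
In Python, from workcell import sensors, cams, manip gives the robot as it stands.
- The arm moves only by the shell command python3 -m jog 'ROWS' [FORCE]. ROWS is JSON, a list of rows, each a list of 3 entries, a list of its own where there are three numbers: the shift along the world's x, y, z in m, then the turn, a rotation vector about the world's x, y, z in rad, then the opening in per cent of the stroke, from 0 (shut) to 100 (fully open). In form: [[[dx, dy, dz], [wx, wy, wz], grip], ...]. A call has 1 to 5 rows; each row shifts and turns the pose as measured when the row begins; what a row does not reach is not made up. A row lasts 1/8 s, in which the tool goes at most 62.5 mm and 10.7 degrees, less where a joint would pass 70% of its speed; a pose out of reach is approached as far as the arm can. A call with a gripper value outside its range is refused whole. The fingers move at their own pace and stop on an object; FORCE is the grip in N (left out, the last holds). Time passes only in rows, so rows that do not move let the fingers close. It gives the time, the measured TCP pose, the force and the opening at its end, in the units of the state.
- sensors.get_obs(): the state, without advancing time (a new reading comes with each control period).
- cams.camera(name): name is "side" or "top" or "wrist"; returns (picture, depth): 480x640x3 uint8, red, green, blue; 480x640 float32, m along the optical axis (not along the pixel's ray), 0 where there is no reading.
- cams.camera_model(name): a dict with "intrinsics" (3x3 intrinsics, pixels), "k1" (the pictures are not rectified: a ray, as slopes to the right and down, at radius r is drawn at 1 + k1 r^2 times it, then the intrinsics apply), "view" (4x4, takes a point from world to camera coordinates). Camera axes: x right, y down, z forward; pixel columns grow to the right and rows downward; lengths in m; the calibration is good to about 2 mm. A picture is of the moment at which its call begins: read the wrist's pose just before it. camera_model takes no time and is no camera call; for the wrist camera it gives the pose at the moment of the call.
- manip.hand_in(): hands the job in, once; it reports no verdict.
The state is a dict: "clock": time; "joint_pos": joint angles; "joint_velocities": joint speeds; "tau": joint torques, N m; "position": TCP position; "ee_rot": TCP orientation; "ft_force": force on the tool from outside, world axes, zero at the start; "torque": the same for the moment, N m; "grip_width": opening from 0.0 (shut) to 1.0 (fully open).
Only numpy, scipy, OpenCV 4.12 (cv2) and the standard library are available. Lean on these libraries where they do the work, as an engineer would, in place of code of your own. Each camera call takes 0.05 s, during which the arm holds its last target.

## Working session

There is one attempt and no reset: what is moved stays moved. The work goes in short steps, Python scripts to look and compute and a shell command to move; the robot and the scene stay as the last step left them, time stands still between calls to the robot, and variables do not carry over. Pictures are saved under pics/ and viewed, and the job is handed in when it is done.

```bash
mkdir -p pics; ls; cat > h.py <<'E'
import numpy as np,cv2
from workcell import sensors,cams,manip
def shot(n,f):
    m=cams.camera_model(n); p,d=cams.camera(n)
    cv2.imwrite(f'pics/{f}.png',p[:,:,::-1]); np.savez(f'pics/{f}.npz',p=p,d=d,K=m['intrinsics'],k1=m['k1'],V=m['view'])
    return p,d,m
def load(f):
    z=np.load(f'pics/{f}.npz'); return z['p'],z['d'],dict(intrinsics=z['K'],k1=float(z['k1']),view=z['V'])
def ray(m,u,v):
    K=np.array(m['intrinsics']);k1=m['k1']
    pts=np.array([[[u,v]]],float)
    x=cv2.undistortPoints(pts,K,np.array([k1,0,0,0,0.]))[0,0]
    V=np.array(m['view']);R=V[:3,:3];t=V[:3,3]
    return -R.T@t, R.T@np.array([x[0],x[1],1.])
def plane(m,u,v,z):
    c,r=ray(m,u,v); return c+r*(z-c[2])/r[2]
def dpt(m,d,u,v):
    c,r=ray(m,u,v); return c+r*d[int(round(v)),int(round(u))]
def proj(m,P):
    V=np.array(m['view']);q=V[:3,:3]@np.array(P)+V[:3,3];x=q[:2]/q[2];x=x*(1+m['k1']*(x@x))
    K=np.array(m['intrinsics']);return K[:2,:2]@x+K[:2,2]
def cloud(m,d):
    K=np.array(m['intrinsics']);vv,uu=np.mgrid[0:480,0:640]
    x=cv2.undistortPoints(np.stack([uu,vv],-1).reshape(-1,1,2).astype(float),K,np.array([m['k1'],0,0,0,0.]))[:,0]
    c=np.c_[x,np.ones(len(x))]*d.reshape(-1,1); V=np.array(m['view'])
    return ((c-V[:3,3])@V[:3,:3]).reshape(480,640,3)
E
python3 - <<'E'
from h import *
print(sensors.get_obs(),manip.tip_reach)
for n in('top','side','wrist'):
    p,d,m=shot(n,n+'0'); print(n,m)
E
```

```text
pics
{'clock': 0.0, 'joint_pos': array([-1.33863587,  0.33289515, -0.0647081 ,  1.46095541,  0.02158905,
        1.34988649, -0.08851028]), 'joint_velocities': array([ 0.00027251,  0.00010912,  0.00161201,  0.00015724,  0.00039441,
       -0.00018867,  0.0010362 ]), 'tau': array([ 4.60616575e-04, -6.25467110e+01,  4.94271715e-02, -3.91588676e+01,
        1.63011497e-02,  9.96312912e-03, -7.59104523e-06]), 'position': array([0.15741606, 0.60448833, 0.24949466]), 'ee_rot': array([ 1.27027940e-01,  9.91898875e-01, -7.21703548e-04, -6.54467511e-05]), 'ft_force': array([-0.14082746,  0.64039742, -0.63920147]), 'torque': array([ 0.02094549,  0.00535142, -0.02283811]), 'grip_width': 0.9995317285671147} 0.019
top {'intrinsics': array([[542.62255154,   0.        , 310.89556847],
       [  0.        , 542.62255154, 239.26999177],
       [  0.        ,   0.        ,   1.        ]]), 'k1': -0.14880755786257915, 'view': array([[-0.00580117, -0.99994256,  0.00901243, -0.00237157],
       [-0.9903825 ,  0.00449937, -0.13828325,  0.47482531],
       [ 0.13823476, -0.00972796, -0.99035171,  1.3017044
[... 282 characters left out ...]
ay([[-0.95846583, -0.2851303 ,  0.00663063,  0.46727923],
       [-0.18188628,  0.59317321, -0.78425948,  0.16838955],
       [ 0.21968303, -0.75289193, -0.62039754,  0.91774798],
       [ 0.        ,  0.        ,  0.        ,  1.        ]])}
wrist {'intrinsics': array([[334.79438874,   0.        , 320.00868505],
       [  0.        , 334.79438874, 241.22219047],
       [  0.        ,   0.        ,   1.        ]]), 'k1': -0.05671543403644511, 'view': array([[ 0.25195223,  0.96773839, -0.00157249, -0.62420942],
       [ 0.9178489 , -0.2384478 ,  0.3173264 , -0.04268603],
       [ 0.30671399, -0.0813944 , -0.94831508,  0.38089288],
       [ 0.        ,  0.        ,  0.        ,  1.        ]])}
```

View pics/top0.png

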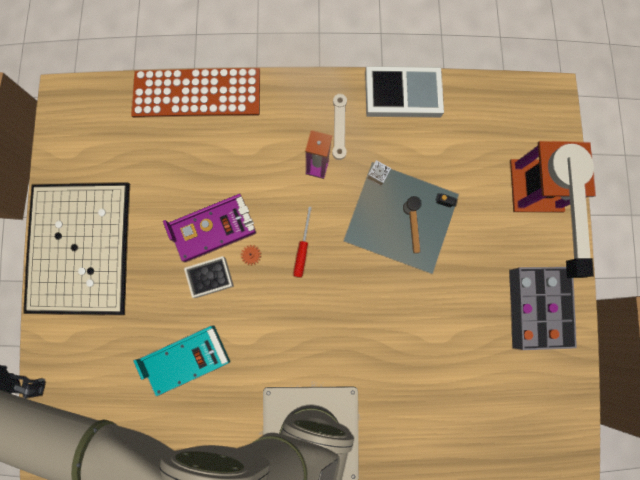

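View pics/side0.png

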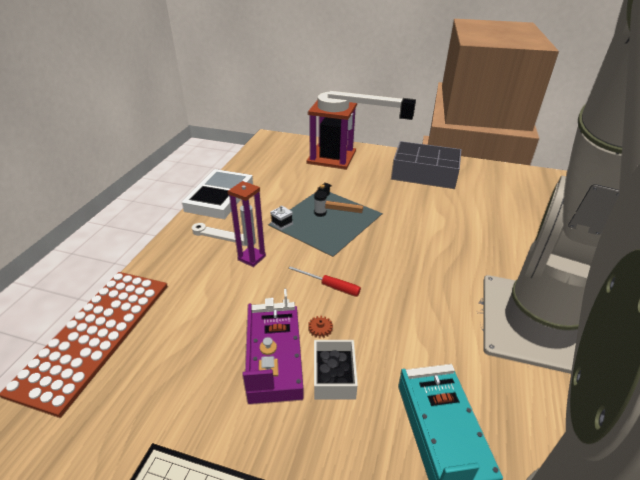

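View pics/wrist0.png

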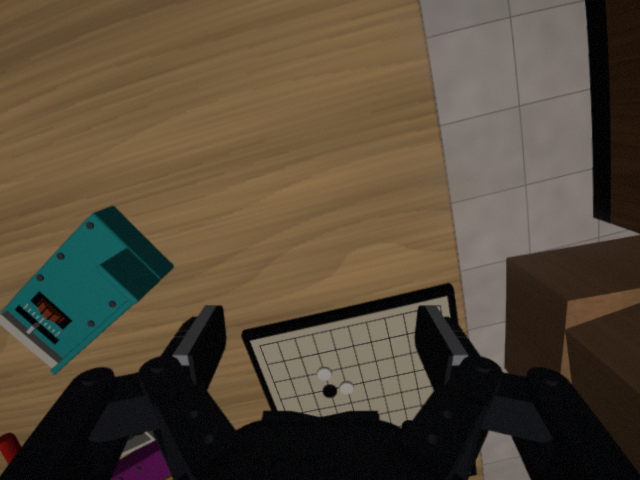

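The top view shows the purple fixture around (210,228), the gear at (251,255), the bin at (208,277), the screwdriver at (302,245), the tower at (317,155), the mat around (402,217) and the mallet head at (413,205) with its handle down to (416,250). The turquoise look-alike is at (182,360). I'll zoom in.

```bash
python3 - <<'E'
from h import *
p,d,m=load('top0')
a=cv2.resize(p[180:310,150:275],None,fx=6,fy=6,interpolation=cv2.INTER_CUBIC)[:600]
b=cv2.resize(p[150:280,335:470],None,fx=4.5,fy=4.5,interpolation=cv2.INTER_CUBIC)
cv2.imwrite('pics/za.png',a[:,:,::-1]);cv2.imwrite('pics/zb.png',b[:,:,::-1])
p,d,m=load('side0')
a=cv2.resize(p[280:410,230:370],None,fx=4.5,fy=4.5,interpolation=cv2.INTER_CUBIC)
cv2.imwrite('pics/zc.png',a[:,:,::-1])
E
```

```text
(no output)
```

View pics/za.png

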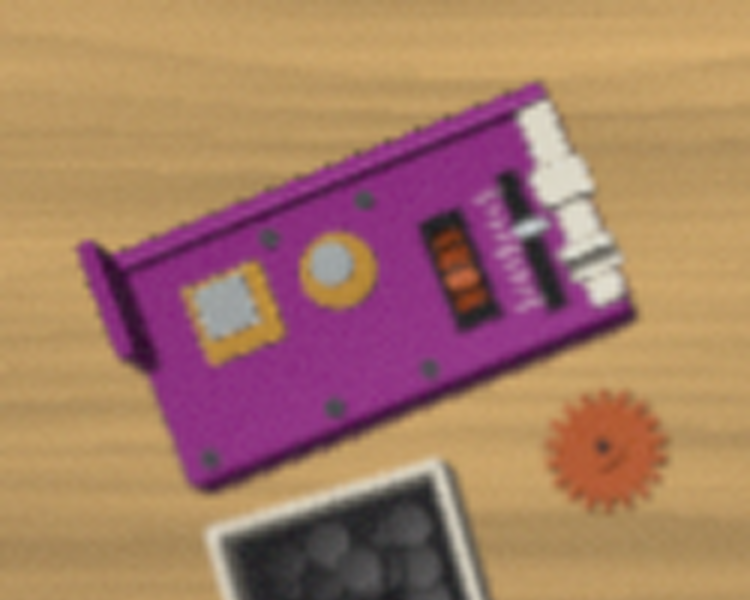

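View pics/zb.png

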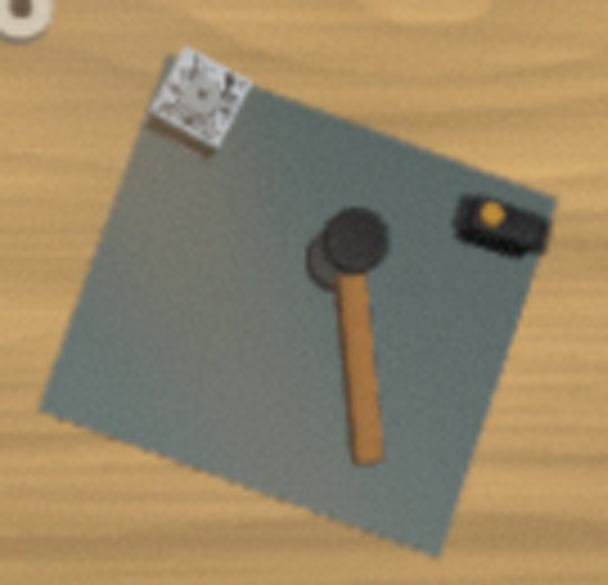

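View pics/zc.png

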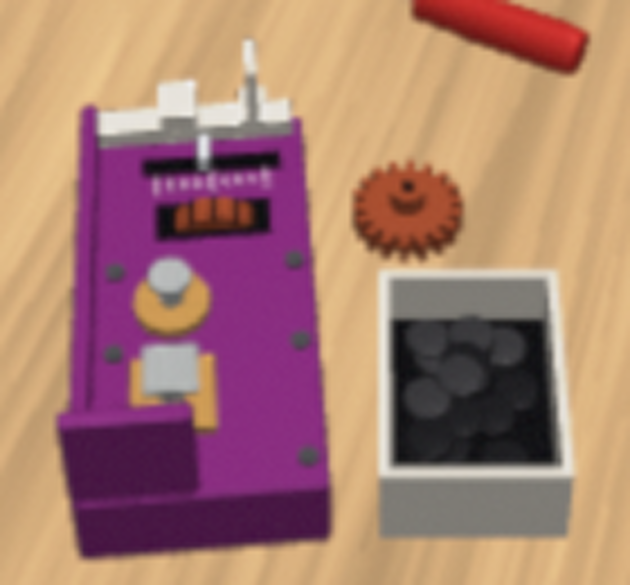

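The top zoom shows the pointer at (531,228) and the blade at (590,255), so the pointer must move toward the open front (-x). The round bush is next to the wheel. The mallet handle runs from (355,245) to (368,460) in its zoom.

```bash
cat > loc.py <<'E'
from h import *
p,d,m=load('top0'); P=cloud(m,d)
hsv=cv2.cvtColor(p,cv2.COLOR_RGB2HSV)
roi=np.zeros((480,640),bool); roi[180:275,155:270]=1
pur=(hsv[...,0]>135)&(hsv[...,0]<160)&(hsv[...,1]>120)&roi
print('noise z board',P[300:310,300:310,2].std(),P[300:310,300:310,2].mean())
z=P[...,2]; print(np.histogram(z[pur],bins=np.arange(-.01,.11,.01)))
top=roi&(abs(z-.04)<.006)
print('topz',np.median(z[pur&(abs(z-.04)<.006)]))
# top region undistorted to plane z=.04
vv,uu=np.nonzero(pur&(abs(z-.04)<.006))
X=np.array([plane(m,u,v,.04)[:2] for u,v in zip(uu,vv)])
r=cv2.minAreaRect(X.astype(np.float32)*1000);print(r)
# front edge : lowest x per y bin
ed=[];ys=np.arange(X[:,1].min()+.02,X[:,1].max()-.02,.004)
E
python3 loc.py
python3 - <<'E'
from h import *
p,d,m=load('top0')
def zz(x,y,z): return plane(m,150+(x+.5)/6-.5,180+(y+.5)/6-.5,z).round(4)
F={'bush':(338,270,.046),'pin':(331,263,.062),'sqb':(234,312,.046),'plg':(226,305,.062),'ptr':(531,228,.05),'bladetop':(595,255,.08),'blade_low':(590,262,.05),'corner FL':(195,488,.04),'corner FR':(632,308,.04),'slotTL':(425,218,.04),'slotTR':(460,211,.04),'slotBL':(465,330,.04),'slotBR':(497,320,.04)}
for k,v in F.items(): print(k,zz(*v))
s,_,ms=load('side0'); 
def zs(x,y,z): return plane(ms,230+(x+.5)/4.5-.5,280+(y+.5)/4.5-.5,z).round(4)
S={'bush':(171,298,.046),'pin':(168,275,.062),'plg':(168,367,.062),'sqb':(173,392,.046),'ptrtop':(204,138,.05),'bladetop':(249,43,.086),'FR':(298,122,.05),'FLtop':(328,495,.04)}
for k,v in S.items(): print(k,zs(*v))
E
```

```text
noise z board 0.0027290803448856895 0.0010409127714524503
(array([   0,    0,    0,   18,  823, 1179,  243,   22,   12,   38,   28]), array([-0.01,  0.  ,  0.01,  0.02,  0.03,  0.04,  0.05,  0.06,  0.07,
        0.08,  0.09,  0.1 ]))
topz 0.04054083684145304
((501.29473876953125, 239.9443817138672), (96.24738311767578, 192.0389862060547), 22.089317321777344)
bush [0.5106 0.2528 0.046 ]
pin [0.5108 0.2527 0.062 ]
sqb [0.4934 0.2954 0.046 ]
plg [0.4938 0.2952 0.062 ]
ptr [0.5268 0.1731 0.05  ]
bladetop [0.5103 0.1436 0.08  ]
blade_low [0.5126 0.1488 0.05  ]
corner FL [0.4217 0.3111 0.04  ]
corner FR [0.4951 0.1325 0.04  ]
slotTL [0.5331 0.2183 0.04  ]
slotTR [0.5359 0.2038 0.04  ]
slotBL [0.4864 0.2009 0.04  ]
slotBR [0.4905 0.1878 0.04  ]
bush [0.5095 0.255  0.046 ]
pin [0.5093 0.2559 0.062 ]
plg [0.4925 0.2981 0.062 ]
sqb [0.4916 0.2979 0.046 ]
ptrtop [0.527  0.1707 0.05  ]
bladetop [0.5144 0.1422 0.086 ]
FR [0.4899 0.1492 0.05  ]
FLtop [0.4198 0.3203 0.04  ]
```

```bash
python3 -m jog '[[[0.04,-0.045,0],[0,0,0.14],0],[[0.04,-0.045,0],[0,0,0.14],0],[[0.04,-0.045,0],[0,0,0.14],0],[[0.04,-0.045,0],[0,0,0.14],0],[[0.04,-0.045,0],[0,0,0.08],0]]' 20; python3 -m jog '[[[0.035,-0.04,0],[0,0,0],0],[[0.035,-0.04,0],[0,0,0],0],[[0.035,-0.04,0],[0,0,0],0],[[0,0,0],[0,0,0],0]]'
```

```text
clock: 0.78
position: [0.3575, 0.3748, 0.2476]
ee_rot: [-0.206, 0.979, -0.001, -0.001]
ft_force: [0.8, 0.7, -1.3]
grip_width: -0.002
clock: 1.27
position: [0.468, 0.2451, 0.2474]
ee_rot: [-0.202, 0.979, -0.002, -0.001]
ft_force: [-0.1, 1.6, 0.1]
grip_width: -0.001
```

```bash
python3 - <<'E'
from h import *
p,d,m=shot('wrist','w1'); V=m['view']; print(-V[:3,:3].T@V[:3,3])
E
```

```text
[0.39426724 0.21297938 0.37176972]
```

View pics/w1.png

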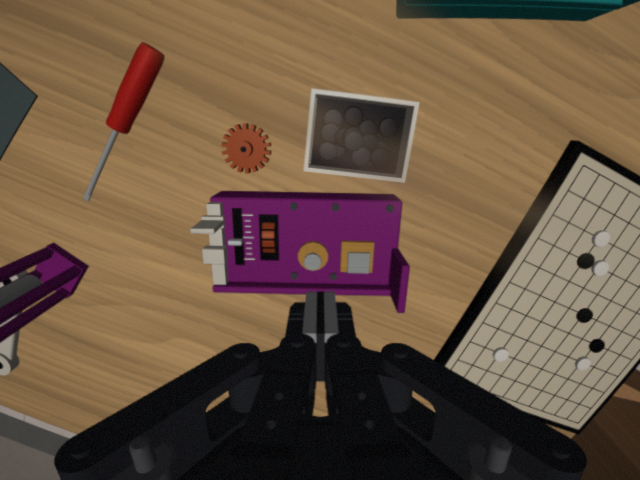

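The wrist view shows the wheel at (269,237), pointer at (236,242), blade at (207,226), pin head at (312,261), plunger at (358,262) and the finger tips near (320,295).

```bash
python3 - <<'E'
from h import *
p,d,m=load('w1'); P=cloud(m,d)
o=np.array([0.468,.2451]); ex=np.array([np.cos(.405),np.sin(.405)]);ey=np.array([-ex[1],ex[0]])
for u,v in[(250,352),(240,365),(295,330),(290,350),(310,300),(330,330),(306,297),(335,310),(260,375)]:
    q=P[v,u]; print((u,v),q.round(3),'rel tool: fx %.3f fy %.3f above tip %.3f'%((q[:2]-o)@ex,(q[:2]-o)@ey,q[2]-(.2474-.019)))
z=cv2.resize(p[180:310,190:415],None,fx=3.5,fy=3.5,interpolation=cv2.INTER_CUBIC);cv2.imwrite('pics/w1z.png',z[:,:,::-1])
E
```

```text
(250, 352) [0.467 0.219 0.28 ] rel tool: fx -0.011 fy -0.024 above tip 0.051
(240, 365) [0.468 0.217 0.286] rel tool: fx -0.011 fy -0.026 above tip 0.057
(295, 330) [0.466 0.233 0.259] rel tool: fx -0.006 fy -0.011 above tip 0.031
(290, 350) [0.462 0.231 0.278] rel tool: fx -0.011 fy -0.011 above tip 0.050
(310, 300) [0.461 0.236 0.242] rel tool: fx -0.010 fy -0.005 above tip 0.013
(330, 330) [0.457 0.244 0.265] rel tool: fx -0.010 fy 0.003 above tip 0.036
(306, 297) [0.461 0.235 0.239] rel tool: fx -0.010 fy -0.007 above tip 0.010
(335, 310) [0.457 0.246 0.25 ] rel tool: fx -0.010 fy 0.005 above tip 0.022
(260, 375) [0.47  0.224 0.285] rel tool: fx -0.006 fy -0.020 above tip 0.056
```

View pics/w1z.png

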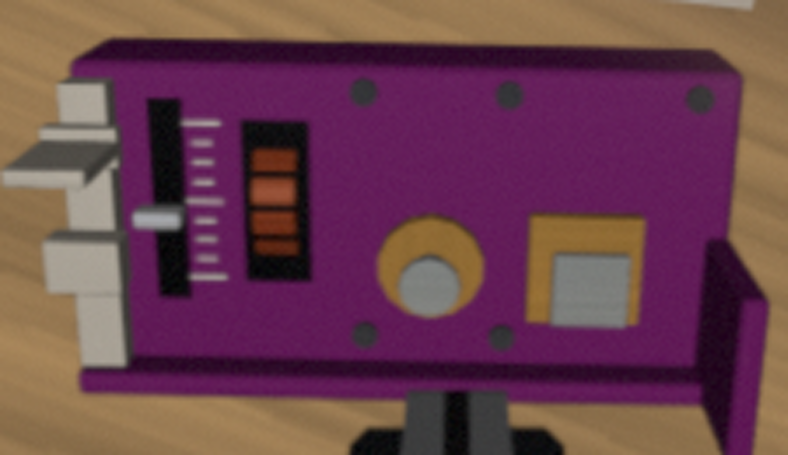

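```bash
cat > fx.py <<'E'
import numpy as np
O=np.array([.5038,.2431]);Y=np.radians(22.2)
ex=np.array([np.cos(Y),np.sin(Y)]);ey=np.array([-ex[1],ex[0]])
loc=lambda q:np.array([(q[:2]-O)@ex,(q[:2]-O)@ey])*1000
E
python3 - <<'E'
from h import *
from fx import *
p,d,m=load('w1')
F={'bush':(430,268,.046),'pin':(430,287,.062),'sqb':(586,270,.046),'plg':(591,290,.062),'ptr':(158,219,.05),'bladetipT L':(4,182,.086),'bladetipT R':(82,182,.086),'blade tip near-edge L':(40,143,.086),'slot':(277,201,.04),'FL':(740,75,.04),'FR':(75,62,.04)}
for k,(x,y,z) in F.items():
    q=plane(m,190+(x+.5)/3.5-.5,180+(y+.5)/3.5-.5,z); print(k,q.round(4),loc(q).round(1))
E
```

```text
bush [0.5123 0.254  0.046 ] [12.   6.9]
pin [0.5118 0.2542 0.062 ] [11.6  7.3]
sqb [0.4944 0.2968 0.046 ] [11.6 53.3]
plg [0.4945 0.2966 0.062 ] [11.6 53.1]
ptr [0.5283 0.1749 0.05  ] [ -3.1 -72.4]
bladetipT L [0.5197 0.1392 0.086 ] [ -24.5 -102.2]
bladetipT R [0.5116 0.1579 0.086 ] [-25.  -81.9]
blade tip near-edge L [0.506  0.1448 0.086 ] [-35.1 -91.9]
slot [0.5129 0.2046 0.04  ] [ -6.1 -39.1]
FL [0.4244 0.3134 0.04  ] [-47.   95.1]
FR [0.4968 0.1361 0.04  ] [-46.9 -96.4]
```

```bash
python3 -m jog '[[[0.05,-0.032,0],[0,0,-0.02],0],[[0,0,-0.055],[0,0,0],0],[[0,0,-0.055],[0,0,0],0],[[0,0,-0.04],[0,0,0],0],[[0,0,0],[0,0,0],0]]'
```

```text
clock: 1.95
position: [0.514, 0.2222, 0.0938]
ee_rot: [-0.199, 0.98, 0.0, -0.001]
ft_force: [0.8, 0.8, -0.1]
grip_width: 0.003
```

```bash
python3 - <<'E'
from h import *
from fx import *
o=sensors.get_obs(); q=o['position'];print(q,loc(q),o['ee_rot'],o['ft_force'])
E
```

```text
[0.51396855 0.22221245 0.09377537] [  1.5225905  -23.18126187] [-1.98728879e-01  9.80054123e-01  3.93217377e-04 -7.70231623e-04] [ 0.81620168  0.75720003 -0.12464966]
```

```bash
python3 -m jog '[[[0.004,-0.0095,0],[0,0,0],0],[[0,0,-0.018],[0,0,0],0],[[0,0,-0.004],[0,0,0],0],[[0,0,0],[0,0,0],0]]'; python3 - <<'E'
from h import *
from fx import *
o=sensors.get_obs(); q=o['position'];print(q,loc(q),o['ft_force'])
p,d,m=shot('wrist','w2')
cv2.imwrite('pics/w2z.png',cv2.resize(p[180:400,200:440],None,fx=2.6,fy=2.6,interpolation=cv2.INTER_CUBIC)[:,:,::-1])
E
```

```text
clock: 2.45
position: [0.5202, 0.2145, 0.0752]
ee_rot: [-0.2, 0.98, 0.002, 0.002]
ft_force: [-0.3, 0.8, -0.5]
grip_width: -0.0
[0.52015405 0.21452765 0.07516803] [  4.34593656 -32.63353092] [-0.26662202  0.84376816 -0.49673728]
```

View pics/w2.png

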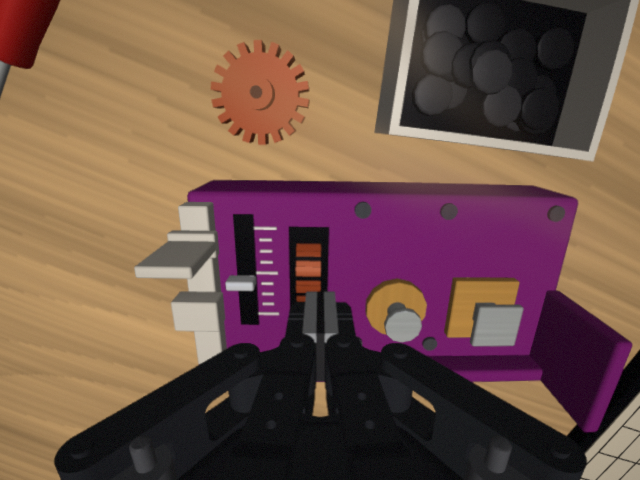

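The view shows the tip at (305–335,292) just behind the wheel's crown at (308,265). I'll shift 3 mm toward the front and lower until contact.

```bash
python3 -m jog '[[[-0.0035,-0.0015,-0.005],[0,0,0],0],[[0,0,-0.002],[0,0,0],0],[[0,0,-0.001],[0,0,0],0]]'; python3 -m jog '[[[0,0,-0.0015],[0,0,0],0],[[0,0,0],[0,0,0],0]]'
```

```text
clock: 2.88
position: [0.5166, 0.2133, 0.0674]
ee_rot: [-0.2, 0.98, 0.002, 0.003]
ft_force: [0.1, 0.8, -0.3]
grip_width: 0.0
clock: 3.12
position: [0.5178, 0.2138, 0.0672]
ee_rot: [-0.2, 0.98, 0.002, 0.004]
ft_force: [-1.2, -0.4, 0.2]
grip_width: 0.004
```

```bash
python3 -m jog '[[[0,0,-0.0015],[0,0,0],0],[[0,0,0],[0,0,0],0]]';python3 -m jog '[[[0,0,-0.0015],[0,0,0],0],[[0,0,0],[0,0,0],0]]'
```

```text
clock: 3.38
position: [0.5192, 0.2143, 0.067]
ee_rot: [-0.2, 0.98, 0.003, 0.006]
ft_force: [-0.1, 0.6, 1.9]
grip_width: 0.002
clock: 3.62
position: [0.5206, 0.2149, 0.0666]
ee_rot: [-0.2, 0.98, 0.003, 0.007]
ft_force: [-0.3, -0.8, 3.1]
grip_width: 0.001
```

```bash
python3 -m jog '[[[-0.006,-0.0025,0],[0,0,0],0],[[-0.006,-0.0025,-0.0005],[0,0,0],0]]'; python3 -m jog '[[[-0.006,-0.0025,-0.0005],[0,0,0],0],[[-0.005,-0.002,-0.0005],[0,0,0],0]]'; python3 - <<'E'
from h import *
from fx import *
o=sensors.get_obs(); q=o['position'];print(q,loc(q),o['ft_force'])
p,d,m=shot('wrist','w3')
E
```

```text
clock: 3.88
position: [0.5093, 0.2103, 0.0669]
ee_rot: [-0.2, 0.98, 0.004, 0.009]
ft_force: [1.0, 0.4, 6.6]
grip_width: -0.001
clock: 4.12
position: [0.498, 0.2057, 0.0664]
ee_rot: [-0.2, 0.98, 0.004, 0.009]
ft_force: [0.0, 0.6, 2.2]
grip_width: -0.001
[0.49802617 0.20574246 0.06638197] [-19.4610217  -32.40666329] [0.01155771 0.6482731  2.1964008 ]
```

View pics/w3.png

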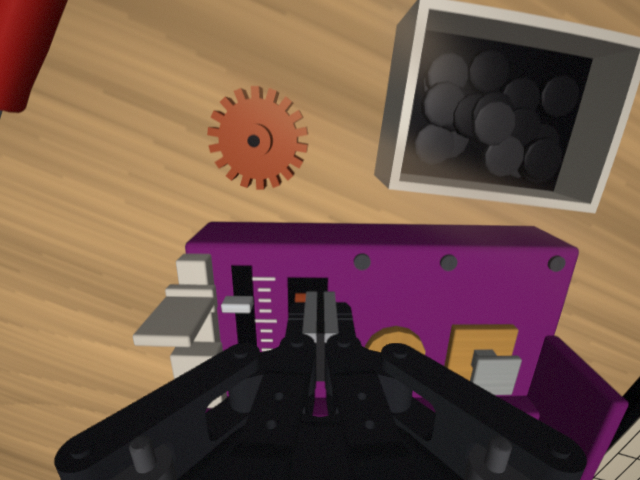

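The pointer has moved to (238,305), ahead of the long centre tick. I'll lift off and measure.

```bash
python3 -m jog '[[[0,0,0.03],[0,-0.02,0],0],[[0,0,0.04],[0,0,0],0],[[0.04,0.016,0.0],[0,0,0],0],[[0,0,0],[0,0,0],0]]'; python3 - <<'E'
from h import *
from fx import *
o=sensors.get_obs(); q=o['position'];print(q,loc(q),o['ft_force'])
p,d,m=shot('wrist','w4')
p2,_,_=shot('side','s4')
cv2.imwrite('pics/s4z.png',cv2.resize(p2[270:400,230:350],None,fx=4.5,fy=4.5,interpolation=cv2.INTER_CUBIC)[:,:,::-1])
cv2.imwrite('pics/w4z.png',cv2.resize(p[160:310,160:350],None,fx=4,fy=4,interpolation=cv2.INTER_CUBIC)[:,:,::-1])
E
```

```text
clock: 4.68
position: [0.5351, 0.2207, 0.1361]
ee_rot: [-0.2, 0.98, 0.001, 0.016]
ft_force: [-0.1, 0.2, -0.1]
grip_width: -0.003
[0.53509608 0.22070997 0.13609901] [ 20.51625444 -32.555205  ] [-0.13496955  0.16111385 -0.12480344]
```

View pics/w4z.png

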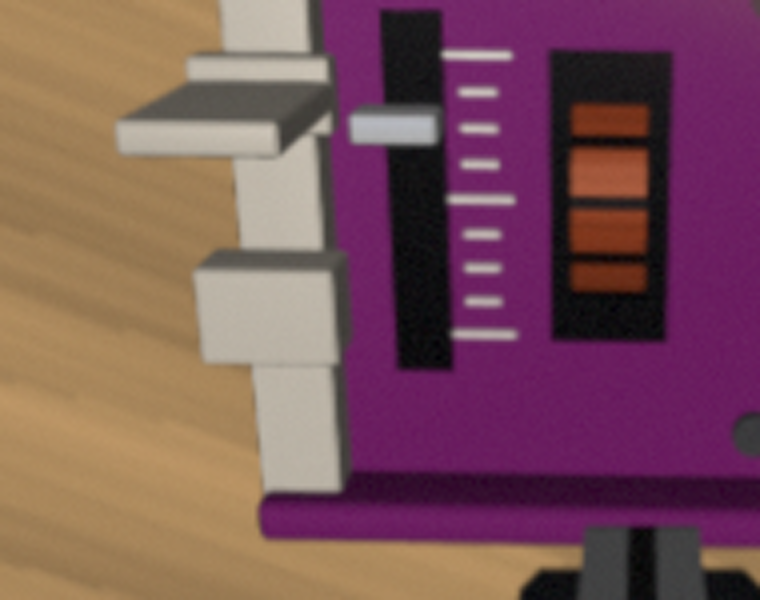

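View pics/s4z.png

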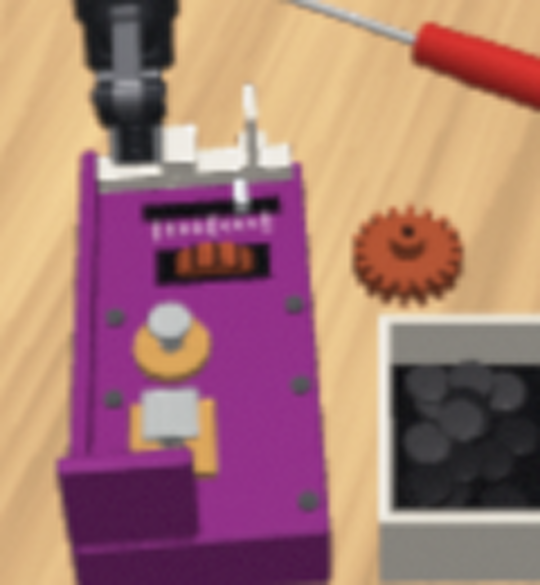

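The pointer top is at zoom (395,118) and the blade's top strip spans rows 121–155. I'll compute the remaining gap.

```bash
python3 - <<'E'
from h import *
from fx import *
p,d,m=load('w4')
F={'ptrtop nearL':(352,104,.05),'ptrtop nearR':(440,106,.05),'ptrtop farL':(352,143,.05),'ptrtop farR':(438,145,.05),'bladetop nearL':(118,122,.086),'bladetop nearR':(278,122,.086),'bladetop farL':(120,154,.086),'bladetop farR':(278,155,.086),
'clip nearL':(188,57,.056),'clip nearR':(328,57,.056),'clipfarR':(331,133,.056),'bl far':(205,362,.062),'bl near':(195,270,.062),'tick':(478,55,.04),'tick5':(480,200,.04),'tick9':(484,334,.04),'slot top':(611,52,.04),'slot bot':(608,340,.04)}
for k,(x,y,z) in F.items():
    q=plane(m,160+(x+.5)/4-.5,160+(y+.5)/4-.5,z); print(k,q.round(4),loc(q).round(1))
p,d,m=load('s4')
for k,(x,y,z) in {'ptrtop':(241,185,.05),'bladetip':(249,87,.086)}.items():
    q=plane(m,230+(x+.5)/4.5-.5,270+(y+.5)/4.5-.5,z); print('side',k,q.round(4),loc(q).round(1))
E
```

```text
ptrtop nearL [0.5121 0.1604 0.05  ] [-23.5 -79.7]
ptrtop nearR [0.507  0.1732 0.05  ] [-23.4 -65.9]
ptrtop farL [0.518  0.1624 0.05  ] [-17.3 -80.1]
ptrtop farR [0.513  0.1751 0.05  ] [-17.2 -66.5]
bladetop nearL [0.5168 0.1374 0.086 ] [ -27.9 -102.8]
bladetop nearR [0.5086 0.1569 0.086 ] [-28.1 -81.7]
bladetop farL [0.5209 0.1388 0.086 ] [ -23.6 -103.1]
bladetop farR [0.5128 0.1582 0.086 ] [-23.7 -82. ]
clip nearL [0.5134 0.1358 0.056 ] [ -31.6 -103. ]
clip nearR [0.5052 0.1555 0.056 ] [-31.8 -81.7]
clipfarR [0.5161 0.1596 0.056 ] [-20.2 -81.9]
bl far [0.5571 0.1536 0.062 ] [  15.5 -103. ]
bl near [0.543  0.1478 0.062 ] [   0.2 -103.1]
tick [0.4992 0.1753 0.04  ] [-29.8 -61. ]
tick5 [0.5217 0.1842 0.04  ] [ -5.6 -61.3]
tick9 [0.544  0.1933 0.04  ] [ 18.4 -61.2]
slot top [0.4904 0.1949 0.04  ] [-30.6 -39.5]
slot bot [0.5365 0.2136 0.04  ] [ 19.1 -39.7]
side ptrtop [0.5107 0.167  0.05  ] [-22.3 -73.1]
side bladetip [0.5146 0.1416 0.086 ] [-28.3 -98.1]
```

```bash
python3 -m jog '[[[-0.0216,-0.0093,0],[-0.006,0.03,0],0],[[0,0,-0.045],[0,0,0],0],[[0,0,-0.015],[0,0,0],0],[[0,0,0],[0,0,0],0]]'; python3 - <<'E'
from h import *
from fx import *
o=sensors.get_obs(); q=o['position'];print(q,loc(q),o['ft_force'])
E
```

```text
clock: 5.28
position: [0.5065, 0.2078, 0.0749]
ee_rot: [-0.199, 0.98, 0.001, -0.003]
ft_force: [0.3, 0.3, 0.9]
grip_width: 0.005
[0.50648762 0.2077576  0.0748736 ] [-10.86541258 -33.73798142] [0.30409068 0.31947012 0.85921283]
```

```bash
python3 -m jog '[[[0.007,0.003,-0.004],[0.001,-0.006,0],0],[[0,0,-0.002],[0,0,0],0],[[0,0,0],[0,0,0],0]]';python3 -m jog '[[[0,0,-0.0015],[0,0,0],0],[[0,0,-0.0008],[0,0,0],0]]'
```

```text
clock: 5.65
position: [0.5152, 0.2116, 0.0712]
ee_rot: [-0.199, 0.98, 0.001, 0.002]
ft_force: [-0.4, -0.3, 1.0]
grip_width: -0.0
clock: 5.9
position: [0.5155, 0.2117, 0.0694]
ee_rot: [-0.199, 0.98, 0.001, 0.002]
ft_force: [-0.8, 0.1, -0.6]
grip_width: -0.002
```

```bash
python3 -m jog '[[[-0.0005,0,-0.0025],[0,0,0],0],[[-0.001,-0.0004,-0.0015],[0,0,0],0]]'
```

```text
clock: 6.15
position: [0.5153, 0.2118, 0.0667]
ee_rot: [-0.199, 0.98, 0.002, 0.004]
ft_force: [-0.4, -0.5, 15.9]
grip_width: -0.002
```

```bash
python3 -m jog '[[[-0.003,-0.0012,0.0007],[0,0,0],0],[[-0.003,-0.0012,0],[0,0,0],0]]'
```

```text
clock: 6.4
position: [0.5094, 0.2095, 0.0676]
ee_rot: [-0.199, 0.98, 0.002, 0.004]
ft_force: [0.5, -0.2, -0.0]
grip_width: -0.006
```

```bash
python3 -m jog '[[[0.0,0.0,0.035],[0,0,0],0],[[0.03,0.012,0.035],[0,0,0],0],[[0,0,0],[0,0,0],0]]'; python3 - <<'E'
from h import *
p,d,m=shot('wrist','w5')
cv2.imwrite('pics/w5z.png',cv2.resize(p[160:310,160:350],None,fx=4,fy=4,interpolation=cv2.INTER_CUBIC)[:,:,::-1])
E
```

```text
clock: 6.78
position: [0.5381, 0.2209, 0.1383]
ee_rot: [-0.199, 0.98, 0.002, 0.002]
ft_force: [0.4, 0.5, -0.3]
grip_width: -0.001
```

View pics/w5z.png

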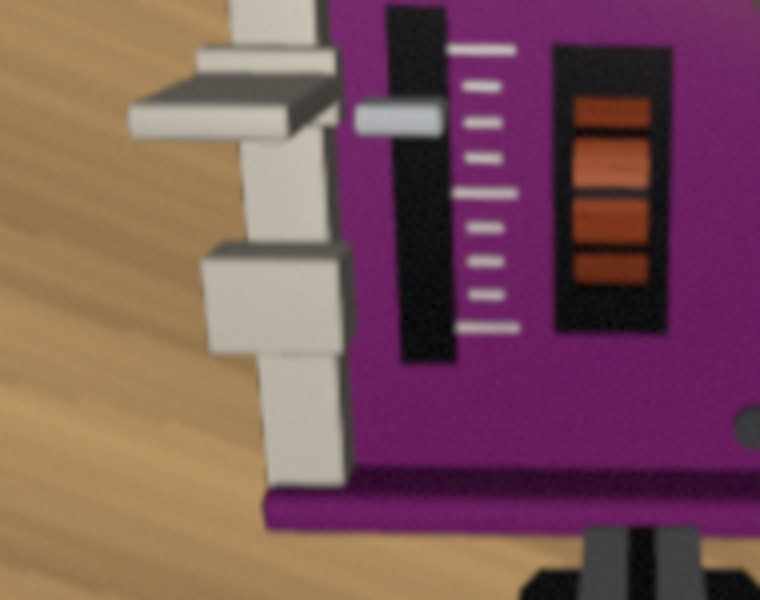

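The pointer hasn't moved (still next to the third tick), so the drag had lost contact. I'll repeat it with steadier pressure.

```bash
python3 -m jog '[[[-0.022,-0.0095,0],[0,0,0],0],[[0,0,-0.045],[0,0,0],0],[[0,0,-0.022],[0,0,0],0],[[0,0,-0.002],[0,0,0],0],[[0,0,0],[0,0,0],0]]'
```

```text
clock: 7.45
position: [0.5136, 0.2103, 0.067]
ee_rot: [-0.199, 0.98, 0.002, 0.003]
ft_force: [-0.3, -0.6, 5.1]
grip_width: 0.002
```

```bash
python3 -m jog '[[[-0.0035,-0.0014,-0.0008],[0,0,0],0]]';python3 -m jog '[[[-0.003,-0.0012,-0.0008],[0,0,0],0]]'
```

```text
clock: 7.58
position: [0.5106, 0.2091, 0.0669]
ee_rot: [-0.199, 0.98, 0.002, 0.004]
ft_force: [0.3, 0.3, 11.9]
grip_width: -0.001
clock: 7.7
position: [0.508, 0.208, 0.0668]
ee_rot: [-0.199, 0.98, 0.003, 0.005]
ft_force: [0.3, 0.5, 13.7]
grip_width: 0.003
```

```bash
python3 -m jog '[[[-0.0022,-0.0009,-0.0003],[0,0,0],0]]'; python3 - <<'E'
from h import *
p,d,m=shot('wrist','w6')
cv2.imwrite('pics/w6z.png',cv2.resize(p[220:400,130:350],None,fx=3.3,fy=3.3,interpolation=cv2.INTER_CUBIC)[:,:,::-1])
E
```

```text
clock: 7.82
position: [0.5058, 0.2071, 0.0668]
ee_rot: [-0.199, 0.98, 0.003, 0.006]
ft_force: [0.2, 0.4, 8.3]
grip_width: 0.003
```

View pics/w6z.png

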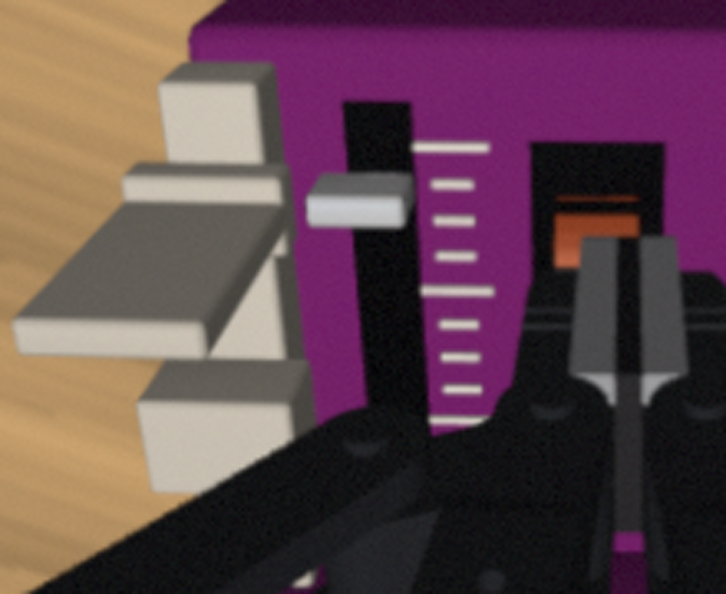

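```bash
cat > gap.py <<'E'
from h import *
from fx import *
import sys
def gap(f,x0,y0,s,F):
    p,d,m=load(f)
    for k,(x,y,z) in F.items():
        q=plane(m,x0+(x+.5)/s-.5,y0+(y+.5)/s-.5,z); print(k,loc(q).round(1))
E
python3 - <<'E'
from gap import *
gap('w6',130,220,3.3,{'ptr near':(357,194,.05),'ptr far':(357,227,.05),'blade near':(110,321,.086),'blade far':(110,355,.086),'clip near':(205,178,.056),'tick1':(450,148,.04),'tick5':(457,291,.04)})
E
```

```text
ptr near [-26.5 -73. ]
ptr far [-21.3 -73.3]
blade near [-28.  -92.1]
blade far [-23.6 -92.7]
clip near [-31.4 -91.8]
tick1 [-29.3 -61.3]
tick5 [ -5.3 -61.2]
```

```bash
python3 -m jog '[[[-0.0022,-0.0009,-0.0005],[0,0,0],0]]';  python3 -m jog '[[[0.0,0.0,0.035],[0,0,0],0],[[0.03,0.012,0.035],[0,0,0],0],[[0,0,0],[0,0,0],0]]'; python3 - <<'E'
from h import *
p,d,m=shot('wrist','w7')
cv2.imwrite('pics/w7z.png',cv2.resize(p[140:290,170:330],None,fx=4,fy=4,interpolation=cv2.INTER_CUBIC)[:,:,::-1])
E
```

```text
clock: 8.0
position: [0.5036, 0.2062, 0.0667]
ee_rot: [-0.199, 0.98, 0.003, 0.007]
ft_force: [0.4, -1.2, 11.6]
grip_width: 0.002
clock: 8.38
position: [0.5298, 0.2165, 0.1347]
ee_rot: [-0.199, 0.98, 0.002, 0.003]
ft_force: [0.2, 1.3, -1.0]
grip_width: -0.001
```

View pics/w7z.png

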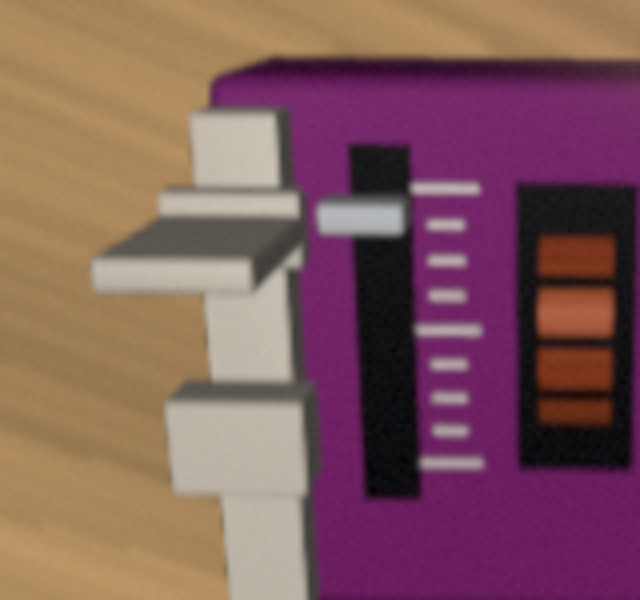

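```bash
python3 - <<'E'
from gap import *
p,d,m=load('w7'); g=cv2.cvtColor(p,cv2.COLOR_RGB2GRAY)
print('ptr',g[186:202,255:265].mean(1).round().astype(int), 186)
print('blade',g[198:216,205:220].mean(1).round().astype(int),198)
gap('w7',170,140,4,{'ptr near':(361,205,.05),'ptr far':(361,237,.05),'blade near':(170,258,.086),'blade far':(170,292,.086),'clip near':(230,191,.056),'clip far':(300,270,.056),'tick1':(446,188,.04),'tick2':(446,225,.04)})
E
```

```text
ptr [ 35  38  56  80 108 146 175 182 182 179 176 161 120  67  38  36] 186
blade [ 85  86  86  87  87  95 128 162 184 189 188 184 181 174 157 139 132 133] 198
ptr near [-29.1 -73.2]
ptr far [-24.  -73.4]
blade near [-28.5 -92.5]
blade far [-23.9 -92.9]
clip near [-32.2 -92.1]
clip far [-20.  -82.1]
tick1 [-30.2 -60.9]
tick2 [-24.1 -61.1]
```

```bash
python3 - <<'E'
from h import *
p,d,m=load('top0'); P=cloud(m,d); hsv=cv2.cvtColor(p,cv2.COLOR_RGB2HSV)
roi=np.zeros((480,640),np.uint8); roi[210:255,400:430]=1
w=((hsv[...,0]<20)&(hsv[...,1]>110)&(roi>0))
v,u=np.nonzero(w); print(len(u),u.min(),u.max(),v.min(),v.max())
X=np.array([plane(m,a,b,.044)[:2] for a,b in zip(u,v)])*1000
r=cv2.minAreaRect(X.astype(np.float32));print(r); print(cv2.fitLine(X.astype(np.float32),cv2.DIST_L2,0,.01,.01).ravel())
def zz(x,y,z): return plane(m,335+(x+.5)/4.5-.5,150+(y+.5)/4.5-.5,z).round(4)
print('head top',zz(356,240,.067),'handle end',zz(368,462,.044),'start',zz(350,275,.044))
print('motor',zz(200,95,.043),'servo',zz(500,222,.045),'mat corners',[zz(*c,.003) for c in[(172,52),(556,198),(40,410),(438,556)]])
t=load('side0'); mt=t[2]
print('tower top', plane(m,319,140,.2).round(3), 'head side')
E
```

```text
268 410 419 210 252
((492.6865234375, -259.7147521972656), (104.57389068603516, 15.987889289855957), 3.7723050117492676)
[ 9.9794418e-01  6.4089023e-02  4.9186548e+02 -2.5986203e+02]
head top [ 0.5584 -0.2557  0.067 ] handle end [ 0.4399 -0.263   0.044 ] start [ 0.5435 -0.2564  0.044 ]
motor [ 0.6457 -0.1761  0.043 ] servo [ 0.5732 -0.3416  0.045 ] mat corners [array([ 0.682 , -0.1663,  0.003 ]), array([ 0.5964, -0.3864,  0.003 ]), array([ 0.4749, -0.0872,  0.003 ]), array([ 0.3914, -0.3096,  0.003 ])]
tower top [ 0.674 -0.022  0.2  ] head side
```

```bash
python3 -m jog '[[[-0.02,-0.045,0.045],[0,0,-0.05],0],[[-0.01,-0.055,0.045],[0,0,-0.05],0],[[0,-0.06,0.02],[0,0,-0.08],40],[[0,-0.06,0],[0,0,-0.08],100],[[0,-0.06,0],[0,0,-0.08],100]]'
```

```text
clock: 9.05
position: [0.4896, -0.0595, 0.2274]
ee_rot: [-0.03, 1.0, 0.002, -0.007]
ft_force: [0.8, -0.1, -0.6]
grip_width: 0.638
```

```bash
python3 - <<'E'
from h import *
p,d,m=shot('top','t8'); cv2.imwrite('pics/t8z.png',cv2.resize(p[185:245,205:265],None,fx=10,fy=10,interpolation=cv2.INTER_CUBIC)[:,:,::-1])
p,d,m=shot('side','s8'); cv2.imwrite('pics/s8z.png',cv2.resize(p[280:345,235:315],None,fx=9,fy=9,interpolation=cv2.INTER_CUBIC)[:,:,::-1])
E
```

```text
(no output)
```

View pics/t8z.png

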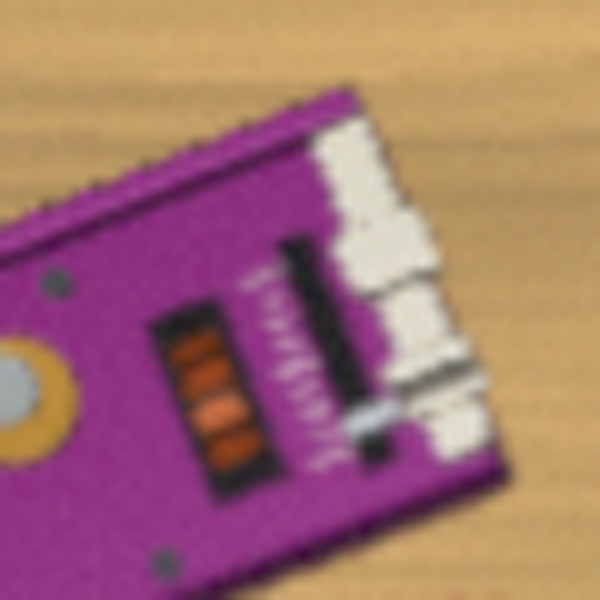

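View pics/s8z.png

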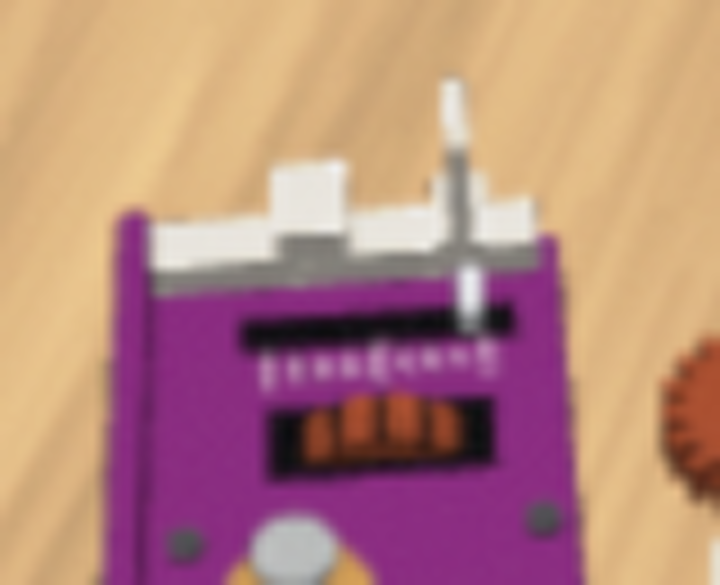

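```bash
python3 - <<'E'
from gap import *
p,d,m=load('s8'); g=cv2.cvtColor(p,cv2.COLOR_RGB2GRAY)
for r in(297,299,301,303,305,306,310,311,312,313): print(r,282,g[r,282:296])
gap('s8',235,280,9,{'ptr top':(470,284,.05),'ptr end top':(471,303,.05),'blade base':(461,235,.056),'blade mid':(456,152,.086),'bladetop far':(450,85,.086),'bladetop ctr':(453,118,.086),'blockclip':(309,200,.062)})
gap('t8',205,185,10,{'ptr':(374,416,.05),'blade dark face':(436,383,.07),'bladetop':(440,375,.086),'clipR':(440,385,.056)})
E
```

```text
297 282 [187 186 158 140 145 181 192 193 191 190 188 187 189 191]
299 282 [186 200 179 141 141 200 209 197 190 188 187 189 192 188]
301 282 [173 212 192 146 140 206 219 201 194 193 198 201 188 185]
303 282 [229 229 197 148 135 185 225 228 228 227 229 225 186 182]
305 282 [230 231 208 155 137 187 227 231 229 229 229 227 201 184]
306 282 [230 224 193 148 137 185 220 223 221 220 219 214 170 125]
310 282 [128 130 120 136 203 225 167 111  97  94  93  88  85  83]
311 282 [ 91  91  92 127 206 229 167  97  84  82  83  81  81  82]
312 282 [ 82  82  83 116 204 228 165  93  78  77  80  82  82  82]
313 282 [ 73  74  76 106 196 220 152  75  61  56  73  83  82  80]
ptr top [-29.5 -71.4]
ptr end top [-29.5 -65.7]
blade base [-28.1 -80.8]
blade mid [-28. -77.]
bladetop far [-27.5 -98. ]
bladetop ctr [-27.8 -87.6]
blockclip [  5.3 -88.9]
ptr [-28.5 -74.5]
blade dark face [-30.7 -92.2]
bladetop [-32.5 -94.3]
clipR [-28.8 -92.4]
```

The views agree that the pointer is slightly past the blade: about 0.7–0.9 mm in the wrist view and about 1.4 mm in the side view. There is time to spare, so I'll go back, measure from straight above and trim it.

```bash
python3 -m jog '[[[0,0.055,0],[0,0,0.08],0],[[0,0.055,0],[0,0,0.08],0],[[0.03,0.055,0],[0,0,0.08],0],[[0.03,0.055,-0.02],[0,0,0.08],0],[[0.03,0.05,-0.03],[0,0,0.02],0]]';python3 -m jog '[[[0.01,0.0,-0.04],[0,0,0],0],[[0,0,0],[0,0,0],0]]'; python3 - <<'E'
from h import *
from fx import *
o=sensors.get_obs(); q=o['position'];print(q,loc(q),o['ft_force'],o['ee_rot'])
p,d,m=shot('wrist','w9')
cv2.imwrite('pics/w9.png',p[:,:,::-1])
V=m['view']; print(loc(-V[:3,:3].T@V[:3,3]))
print([proj(m,[*(O+x*ex+y*ey),z]).round() for x,y,z in [(-.026,-.072,.05),(-.026,-.091,.086)]])
E
```

```text
clock: 9.78
position: [0.5692, 0.1995, 0.1724]
ee_rot: [-0.194, 0.981, -0.001, -0.012]
ft_force: [0.7, -0.7, 0.7]
grip_width: 0.002
clock: 10.02
position: [0.575, 0.2028, 0.1245]
ee_rot: [-0.197, 0.98, -0.002, -0.018]
ft_force: [1.1, 0.1, -0.6]
grip_width: 0.001
[0.57498692 0.2027642  0.12445247] [ 50.66936103 -64.24305096] [ 1.07325404  0.10627708 -0.64084068] [-0.19715568  0.98020929 -0.00168899 -0.01779154]
[-25.61161091 -66.19324056]
[array([309., 142.]), array([267., 142.])]
```

View pics/w9.png

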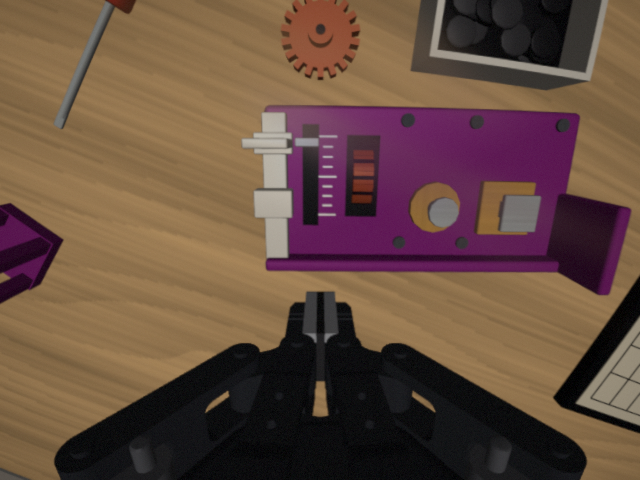

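The camera is now directly over the mark, with the pointer at (307,142) and the blade at (263,142). I'll measure to subpixel.

```bash
python3 - <<'E'
from gap import *
p,d,m=load('w9'); g=cv2.cvtColor(p,cv2.COLOR_RGB2GRAY)
cv2.imwrite('pics/w9z.png',cv2.resize(p[100:190,230:350],None,fx=6.5,fy=6.5,interpolation=cv2.INTER_CUBIC)[:,:,::-1])
print('rows',130)
print('slotptr',g[130:155,306:314].mean(1).round().astype(int))
print('ptrL',g[130:155,297:302].mean(1).round().astype(int))
print('bladeL',g[130:155,246:256].mean(1).round().astype(int))
print('clipR',g[126:162,286:290].mean(1).round().astype(int))
E
```

```text
rows 130
slotptr [ 73  73  72  72  72  73  73  87 128 149 153 153 152 150 149 135  96  67
  58  55  54  54  52  50  49]
ptrL [ 93  93  93  92  91  90  91 100 133 153 157 156 155 154 153 134  98  82
  79  78  79  77  78  75  76]
bladeL [127 126 127 133 137 138 139 132 139 166 180 182 179 175 171 167 158 137
 119 124 130 132 131 127 126]
clipR [ 92  92  91  89  90  92 119 154 174 180 179 174 140 102  91  89  88  88
  88  87  86  92 135 170 180 180 173 133  86  77  77  76  76  76  76  76]
```

View pics/w9z.png

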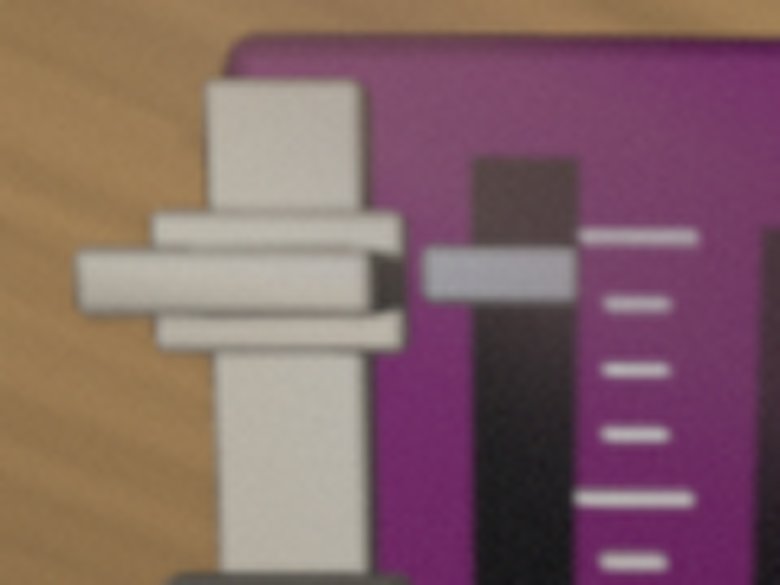

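The overshoot is about 0.7 mm (pointer centre at row 141.8, clip and blade at about 142.8). I'll do one small trim, about +0.9 mm at the rim.

```bash
python3 -m jog '[[[-0.035,0.003,0],[0.007,-0.03,0],0],[[-0.032,0.003,0],[0,0,0],0],[[0,0,-0.03],[0,0,0],0],[[0,0,0],[0,0,0],0]]'; python3 - <<'E'
from h import *
from fx import *
o=sensors.get_obs(); q=o['position'];print(q,loc(q),o['ft_force'],o['ee_rot'])
E
```

```text
clock: 10.58
position: [0.5066, 0.2078, 0.1024]
ee_rot: [-0.195, 0.981, 0.001, 0.002]
ft_force: [-0.2, 0.1, 0.7]
grip_width: 0.0
[0.50655891 0.20782887 0.10239887] [-10.77248272 -33.69893109] [-0.16823005  0.14337831  0.67323897] [-1.95452625e-01  9.80709802e-01  9.28925570e-04  2.38599884e-03]
```

```bash
python3 -m jog '[[[0,0,-0.028],[0,0,0],0],[[0,0,-0.006],[0,0,0],0],[[0,0,0],[0,0,0],0]]';python3 -m jog '[[[0,0,-0.0015],[0,0,0],0]]'
```

```text
clock: 10.95
position: [0.5094, 0.2079, 0.0741]
ee_rot: [-0.194, 0.981, 0.002, 0.006]
ft_force: [-0.5, -0.8, 0.3]
grip_width: 0.001
clock: 11.08
position: [0.5103, 0.2081, 0.074]
ee_rot: [-0.194, 0.981, 0.002, 0.007]
ft_force: [0.1, -0.3, -0.1]
grip_width: -0.001
```

```bash
python3 -m jog '[[[-0.002,-0.001,-0.006],[0,-0.01,0],0],[[0,0,-0.0015],[0,0,0],0]]';python3 -m jog '[[[0,0,-0.0015],[0,0,0],0]]'
```

```text
clock: 11.32
position: [0.5086, 0.2072, 0.0671]
ee_rot: [-0.194, 0.981, 0.002, 0.013]
ft_force: [0.7, 0.1, 0.6]
grip_width: -0.0
clock: 11.45
position: [0.5096, 0.2076, 0.0667]
ee_rot: [-0.194, 0.981, 0.002, 0.014]
ft_force: [-0.8, -0.5, 15.9]
grip_width: 0.001
```

```bash
python3 - <<'E'
from gap import *
p,d,m=shot('wrist','w10')
u,v=proj(m,[*(O-.027*ex-.072*ey),.05]); print(u,v)
x0,y0=int(u)-60,int(v)-40
cv2.imwrite('pics/w10z.png',cv2.resize(p[y0:y0+80,x0:x0+120],None,fx=6.5,fy=6.5,interpolation=cv2.INTER_CUBIC)[:,:,::-1]); print(x0,y0)
E
```

```text
241.11850893475662 270.7910483554014
181 230
```

View pics/w10z.png

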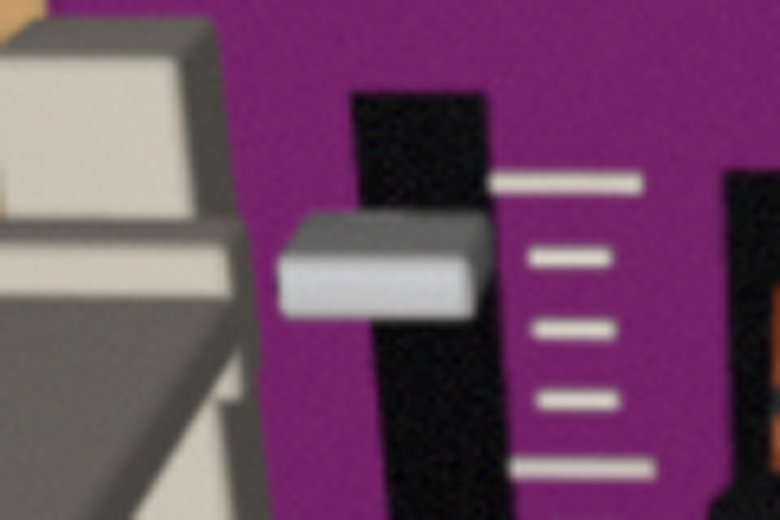

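```bash
python3 - <<'E'
from gap import *
print('w10');gap('w10',181,230,6.5,{'ptr near':(376,256,.05),'ptr far':(376,319,.05),'clip near':(120,241,.056),'tick1':(566,183,.04),'tick2':(570,258,.04)})
print('w9');gap('w9',230,100,6.5,{'ptr near':(500,248,.05),'ptr far':(500,301,.05),'clip near':(280,213,.056),'clip far':(280,348,.056),'bl near':(220,252,.086),'bl far':(220,312,.086),'tick1':(638,237,.04),'tick2':(638,305,.04)})
E
```

```text
w10
ptr near [-27.9 -73.2]
ptr far [-23.  -73.6]
clip near [-31.7 -88.9]
tick1 [-29.3 -61.2]
tick2 [-23.2 -61.2]
w9
ptr near [-28.4 -73.3]
ptr far [-23.9 -73.3]
clip near [-31.1 -92. ]
clip far [-19.8 -92.3]
bl near [-27.5 -92.5]
bl far [-23.3 -92.7]
tick1 [-29.7 -60.8]
tick2 [-23.5 -60.7]
```

The pointer shifted about +0.3 to +1 mm on contact. I'll lift straight off and recheck from overhead.

```bash
python3 -m jog '[[[0,0,0.03],[0,0,0],0],[[0,0,0.03],[0,0.02,0],0],[[0.035,-0.002,0.0],[0,0,0],0],[[0.035,-0.002,0],[0,0,0],0],[[0,0,0],[0,0,0],0]]'; python3 - <<'E'
from gap import *
p,d,m=shot('wrist','w11')
u,v=proj(m,[*(O-.027*ex-.072*ey),.05])
x0,y0=int(u)-80,int(v)-40
cv2.imwrite('pics/w11z.png',cv2.resize(p[y0:y0+90,x0:x0+120],None,fx=6.5,fy=6.5,interpolation=cv2.INTER_CUBIC)[:,:,::-1]); print(x0,y0)
V=m['view']; print(loc(-V[:3,:3].T@V[:3,3]))
E
```

```text
clock: 12.12
position: [0.5815, 0.2041, 0.1295]
ee_rot: [-0.195, 0.981, 0.004, 0.004]
ft_force: [-1.7, -0.1, -0.0]
grip_width: 0.001
229 82
[-24.73358356 -67.42444781]
```

View pics/w11z.png

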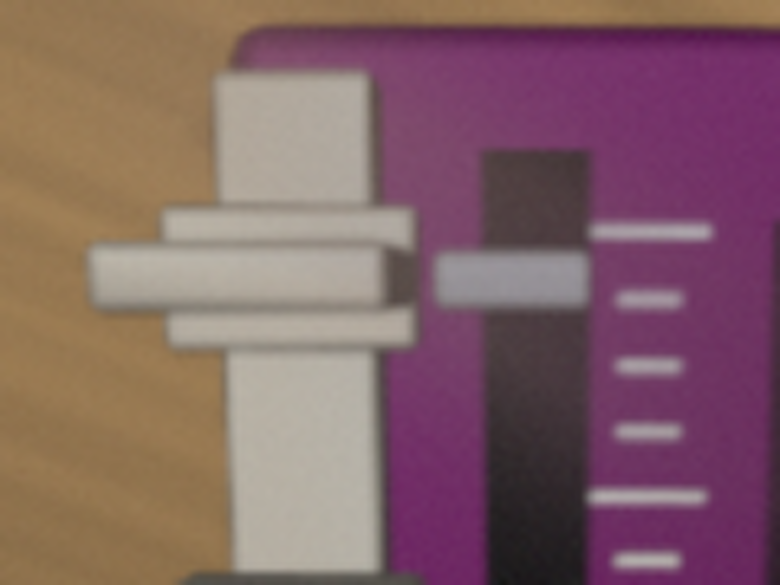

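The pointer is now level within about 0.1 mm (pointer centre at row 280, blade and clip at 276–278 plus about 1 for image skew). Next is the mallet.

```bash
python3 -m jog '[[[-0.04,-0.035,0.035],[0,0,-0.07],0],[[-0.035,-0.05,0.03],[0,0,-0.08],0],[[-0.01,-0.06,0],[0,0,-0.08],20],[[0,-0.062,0],[0,0,-0.08],60],[[0,-0.062,0],[0,0,-0.015],60]]' 110; python3 -m jog '[[[0,-0.062,0],[0,0,0],60],[[0.0,-0.062,0],[0,0,0],60],[[0.01,-0.062,0],[0,0,0],60],[[0,0,0],[0,0,0],60]]'
```

```text
clock: 12.8
position: [0.4895, -0.0605, 0.1901]
ee_rot: [-0.036, 0.999, 0.005, 0.001]
ft_force: [1.2, -0.1, -0.6]
grip_width: 0.597
clock: 13.3
position: [0.4948, -0.2516, 0.1901]
ee_rot: [-0.034, 0.999, 0.007, 0.002]
ft_force: [-0.2, -0.3, 0.1]
grip_width: 0.599
```

```bash
python3 - <<'E'
from h import *
p,d,m=shot('wrist','w12')
E
```

```text
(no output)
```

View pics/w12.png

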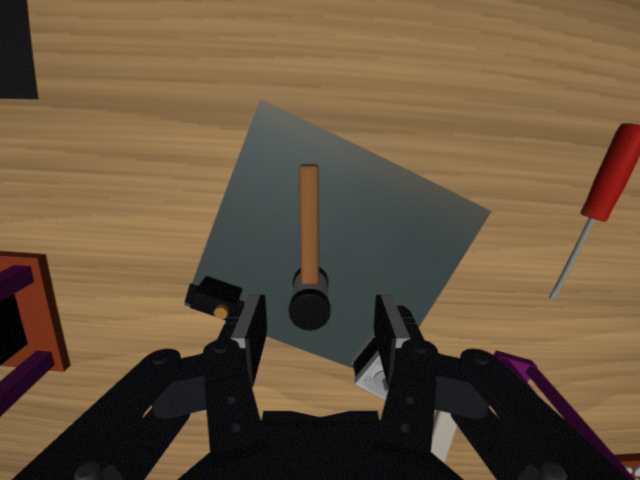

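```bash
python3 - <<'E'
from h import *
p,d,m=load('w12'); hsv=cv2.cvtColor(p,cv2.COLOR_RGB2HSV)
w=(hsv[...,0]<18)&(hsv[...,1]>120); w[:160]=0;w[290:]=0;w[:,:295]=0;w[:,325:]=0
v,u=np.nonzero(w); X=np.array([plane(m,a,b,.044)[:2] for a,b in zip(u,v)])*1000
r=cv2.minAreaRect(X.astype(np.float32));print(r,cv2.boxPoints(r)); l=cv2.fitLine(X.astype(np.float32),cv2.DIST_L2,0,.01,.01).ravel();print(l,np.degrees(np.arctan2(l[1],l[0])))
print('head',plane(m,310,309,.067),'end',plane(m,309,164,.044))
E
```

```text
((493.4322204589844, -259.2785339355469), (103.00007629394531, 16.688133239746094), 3.569964647293091) [[ 441.51254 -254.15742]
 [ 442.55167 -270.81317]
 [ 545.3519  -264.39966]
 [ 544.31274 -247.7439 ]]
[ 9.9781251e-01  6.6107333e-02  4.9099167e+02 -2.5984772e+02] 3.7904356
head [ 0.55770015 -0.25457952  0.067     ] end [ 0.44127219 -0.26254676  0.044     ]
```

```bash
python3 -m jog '[[[0.022,-0.006,-0.05],[0,0,0],60],[[0,0,-0.05],[0,0,0],60],[[0,0,-0.03],[0,0,0],60],[[0,0,0],[0,0,0],60]]'; python3 -m jog '[[[0,0,0],[0,0,0],60]]'
```

```text
clock: 13.85
position: [0.5185, -0.2459, 0.0569]
ee_rot: [-0.04, 0.999, 0.011, 0.003]
ft_force: [0.0, -0.6, 0.4]
grip_width: 0.604
clock: 13.98
position: [0.519, -0.245, 0.0581]
ee_rot: [-0.04, 0.999, 0.011, 0.003]
ft_force: [-0.0, -0.1, 0.3]
grip_width: 0.6
```

```bash
python3 -m jog '[[[-0.002,-0.0125,0],[-0.022,0.005,-0.015],60],[[0,0,0],[0,0,0],60]]'
```

```text
clock: 14.22
position: [0.5182, -0.2582, 0.0608]
ee_rot: [-0.032, 0.999, -0.001, 0.002]
ft_force: [0.8, 0.5, 0.8]
grip_width: 0.601
```

```bash
python3 -m jog '[[[-0.001,0,-0.024],[0,0,0],60],[[0,0,0],[0,0,0],60]]'; python3 -m jog '[[[0,0,0],[0,0,0],20],[[0,0,0],[0,0,0],0],[[0,0,0],[0,0,0],0],[[0,0,0],[0,0,0],0]]' 110
```

```text
clock: 14.48
position: [0.5183, -0.2587, 0.0382]
ee_rot: [-0.032, 0.999, -0.002, 0.004]
ft_force: [0.2, -0.5, -0.6]
grip_width: 0.6
clock: 14.98
position: [0.5193, -0.2592, 0.0406]
ee_rot: [-0.032, 0.999, -0.002, 0.005]
ft_force: [0.1, -0.2, -2.3]
grip_width: 0.161
```

```bash
python3 -m jog '[[[0,0,0.04],[0,0,0],0],[[0,0,0.05],[0,0,0],0],[[-0.01,0.01,0.05],[0,0,0],0],[[0,0.0,0],[0,0,0],0]]'; python3 - <<'E'
from h import *
print(sensors.get_obs()['torque'])
p,d,m=shot('side','s13')
cv2.imwrite('pics/s13z.png',cv2.resize(p[120:270,220:420],None,fx=4,fy=4,interpolation=cv2.INTER_CUBIC)[:,:,::-1])
p,d,m=shot('wrist','w13')
E
```

```text
clock: 15.48
position: [0.507, -0.2484, 0.183]
ee_rot: [-0.032, 0.999, -0.001, 0.003]
ft_force: [0.2, 0.1, -4.2]
grip_width: 0.162
[-0.06156854  0.09733278  0.04689528]
```

View pics/s13z.png

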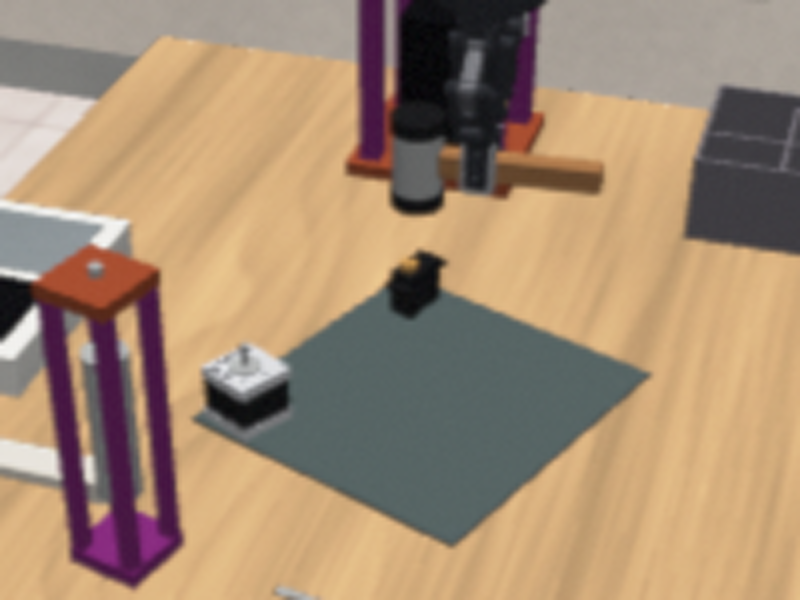

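View pics/w13.png

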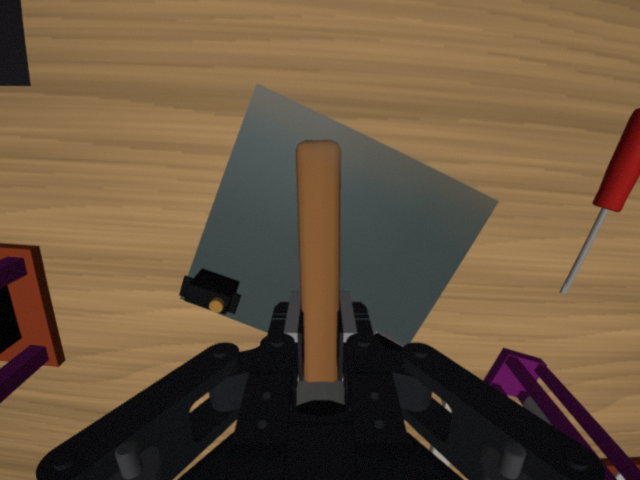

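```bash
python3 - <<'E'
from h import *
p,d,m=load('s13')
t=np.array([.507,-.2484,.183]); a=np.radians(3.7); hx=t[:2]+.042*np.array([np.cos(a),np.sin(a)])
f=np.array([.28,-.96])
zz=lambda q:((q-[220,120]+.5)*4-.5).round(1)
for dz in(-.03,-.034,-.038):
    print(dz,'bottom',zz(proj(m,[*(hx-.018*f),t[2]+dz])),'topfar',zz(proj(m,[*(hx+.018*f),t[2]+dz+.064])), 'handle end ctr',zz(proj(m,[*(t[:2]-.077*np.array([np.cos(a),np.sin(a)])),t[2]+dz+.032])))
g=p[:, :].astype(int)
print(p[165:178,322:326].mean((1,2)).astype(int),165)
print('fingertip', zz(proj(m,[*(t[:2]),t[2]-.019])))
E
```

```text
-0.03 bottom [411.5 204.8] topfar [412.7  87.6] handle end ctr [597.7 167.3]
-0.034 bottom [411.4 210.3] topfar [412.6  93.5] handle end ctr [597.2 173. ]
-0.038 bottom [411.4 215.8] topfar [412.5  99.3] handle end ctr [596.7 178.7]
[100  99  99  98  86  38  18  25  77 158 178 181 180] 165
fingertip [475.6 183.4]
```

The mallet is held level, with its underside about 36 mm below the TCP and the head axis about 41 mm ahead. Now I'll carry it to the pin.

```bash
python3 -m jog '[[[-0.01,0.06,0],[0,0,0.04],0],[[-0.01,0.06,0],[0,0,0.04],0],[[-0.01,0.06,0],[0,0,0.04],0],[[0,0.06,0],[0,0,0.04],0],[[0,0.06,0],[0,0,0.04],0]]'; python3 -m jog '[[[0,0.06,0],[0,0,0.04],0],[[0,0.06,0],[0,0,0.04],0],[[0,0.04,0],[0,0,0.04],0],[[0,0.0,0],[0,0,0.0],0]]'
```

```text
clock: 16.2
position: [0.4688, 0.0553, 0.1706]
ee_rot: [-0.13, 0.991, -0.003, -0.007]
ft_force: [1.6, 0.0, -3.1]
grip_width: 0.157
clock: 16.7
position: [0.4633, 0.2243, 0.1624]
ee_rot: [-0.195, 0.981, -0.005, -0.013]
ft_force: [0.3, -1.4, -3.8]
grip_width: 0.163
```

```bash
python3 -m jog '[[[0.01,0.0145,-0.02],[0.015,-0.024,0],0],[[0,0,0],[0,0,0],0]]'; python3 - <<'E'
from h import *
from fx import *
o=sensors.get_obs(); print(o['position'],loc(o['position']),o['ee_rot'])
for n,f in(('side','s14'),('wrist','w14'),('top','t14')): shot(n,f)
p,d,m=load('s14');cv2.imwrite('pics/s14z.png',cv2.resize(p[230:400,220:380],None,fx=3.5,fy=3.5,interpolation=cv2.INTER_CUBIC)[:,:,::-1])
E
```

```text
clock: 16.95
position: [0.4722, 0.237, 0.1385]
ee_rot: [-0.195, 0.981, -0.001, -0.002]
ft_force: [-0.7, -0.5, -1.9]
grip_width: 0.16
[0.47217974 0.23696048 0.13854445] [-31.59602691   6.26302596] [-0.19462881  0.98087386 -0.00126109 -0.00212094]
```

View pics/s14z.png

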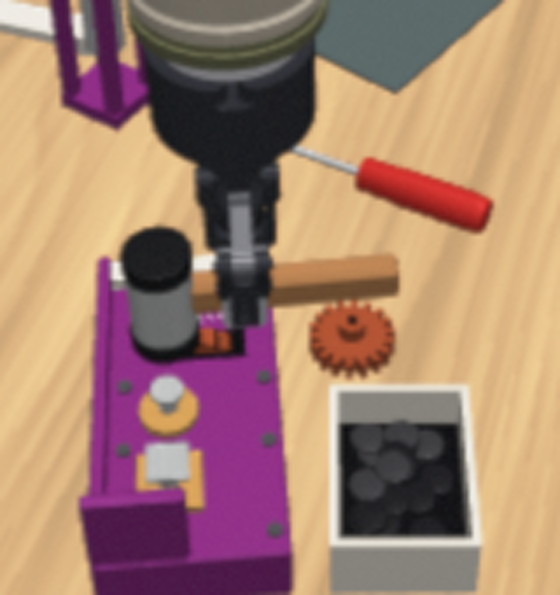

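View pics/t14.png

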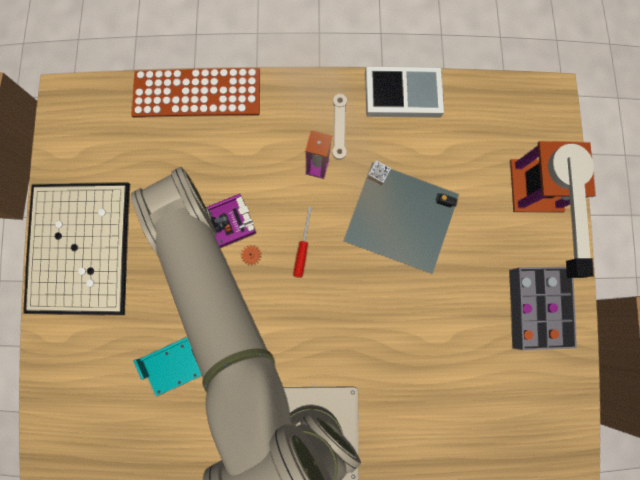

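```bash
python3 - <<'E'
from h import *
p,d,m=load('s14'); f=np.array([.28,-.96])
zz=lambda q:((q-[220,230]+.5)*3.5-.5).round(1)
t=np.array([.4722,.237,.1385]);a=np.radians(22.4);h=t[:2]+.041*np.array([np.cos(a),np.sin(a)]);print(h)
print('bottom rim',zz(proj(m,[*(h-.018*f),.1025])),'top far rim',zz(proj(m,[*(h+.018*f),.1665])),'pin',zz(proj(m,[.511,.2542,.062])),'handle end',zz(proj(m,[*(h-.119*np.array([np.cos(a),np.sin(a)])),.1345])))
E
```

```text
[0.51010639 0.25262389]
bottom rim [157.7 359.8] top far rim [156.  217.7] pin [163.8 385.5] handle end [394.3 272.6]
```

```bash
python3 -m jog '[[[0.001,0.0015,0],[0,0,0],0],[[0,0,0],[0,0,0],0]]' 120; python3 -m jog '[[[0,0,-0.05],[0,0,0],0],[[0,0,0.05],[0,0,0],0],[[0,0,0],[0,0,0],0]]'
```

```text
clock: 17.35
position: [0.4752, 0.237, 0.1422]
ee_rot: [-0.193, 0.981, -0.0, 0.0]
ft_force: [0.1, -0.7, -3.5]
grip_width: 0.163
clock: 17.73
position: [0.4765, 0.2372, 0.1415]
ee_rot: [-0.193, 0.981, -0.001, 0.0]
ft_force: [0.8, 0.5, -2.8]
grip_width: 0.162
```

```bash
python3 - <<'E'
from h import *
from fx import *
o=sensors.get_obs(); print(o['position'],loc(o['position']),o['ee_rot'])
p,d,m=shot('side','s15');cv2.imwrite('pics/s15z.png',cv2.resize(p[280:400,220:340],None,fx=5,fy=5,interpolation=cv2.INTER_CUBIC)[:,:,::-1])
E
```

```text
[0.4764593  0.23722473 0.14153813] [-27.53386462   4.89068663] [-1.92648649e-01  9.81267402e-01 -8.53265416e-04  2.35572194e-04]
```

View pics/s15z.png

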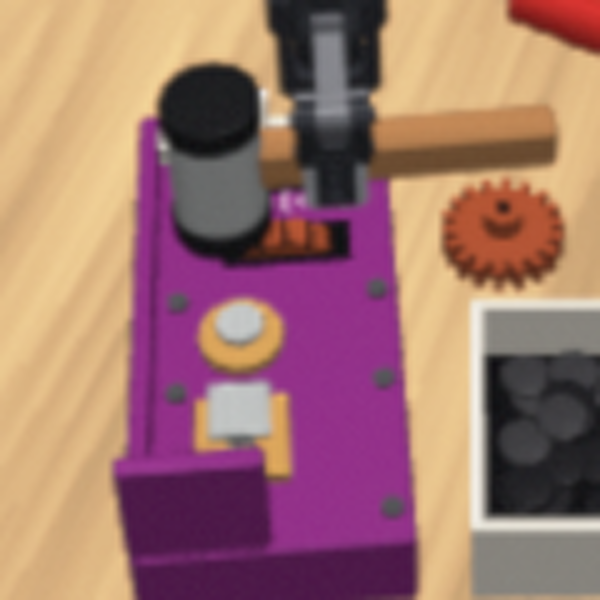

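The first blow drove the pin about 8.5 mm: the head is now about 7.5 mm above the bush top and should be 4 mm. I'll re-centre and strike again.

```bash
python3 -m jog '[[[-0.0035,0.0015,0],[0,0,0],0],[[0,0,0],[0,0,0],0]]'; python3 -m jog '[[[0,0,-0.056],[0,0,0],0],[[0,0,0.05],[0,0,0],0],[[0,0,0],[0,0,0],0]]'; python3 - <<'E'
from h import *
from fx import *
o=sensors.get_obs(); print(o['position'],loc(o['position']),o['ee_rot'])
p,d,m=shot('side','s16');cv2.imwrite('pics/s16z.png',cv2.resize(p[280:400,220:340],None,fx=5,fy=5,interpolation=cv2.INTER_CUBIC)[:,:,::-1])
E
```

```text
clock: 18.02
position: [0.4697, 0.2375, 0.1376]
ee_rot: [-0.193, 0.981, -0.002, -0.003]
ft_force: [0.6, 0.2, -3.1]
grip_width: 0.161
clock: 18.4
position: [0.4695, 0.2378, 0.1287]
ee_rot: [-0.193, 0.981, -0.003, -0.005]
ft_force: [0.0, -0.0, -3.2]
grip_width: 0.16
[0.4694825  0.23783132 0.1286749 ] [-33.76428079   8.08843855] [-0.19322896  0.98113609 -0.00322017 -0.004917  ]
```

View pics/s16z.png

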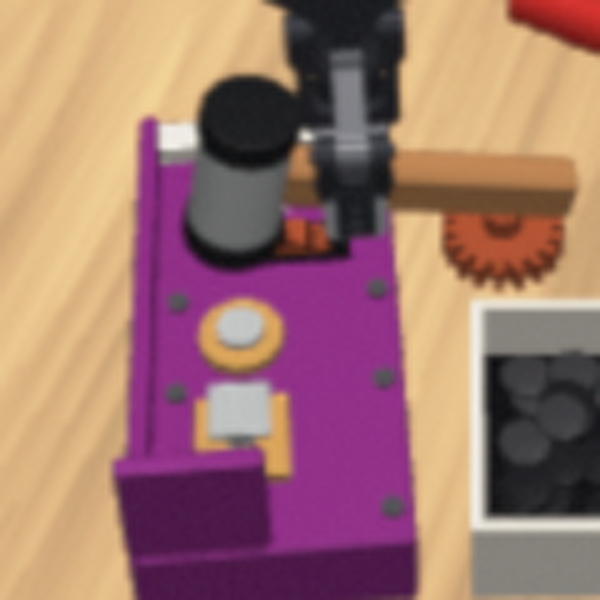

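The pin is nearly home, with the head about 1 mm above its seat. The mallet has pitched about 0.13 rad in the grip, head up, so I'll tilt the tool to level the face again.

```bash
python3 -m jog '[[[0,0,0.012],[-0.047,0.115,0],0],[[0,0,0],[0,0,0],0],[[0,0,0],[0,0,0],0]]'; python3 - <<'E'
from h import *
from fx import *
o=sensors.get_obs(); print(o['position'],loc(o['position']),o['ee_rot'])
p,d,m=shot('side','s17');cv2.imwrite('pics/s17z.png',cv2.resize(p[280:400,220:340],None,fx=5,fy=5,interpolation=cv2.INTER_CUBIC)[:,:,::-1])
p,d,m=shot('wrist','w17')
E
```

```text
clock: 18.82
position: [0.4651, 0.2358, 0.1351]
ee_rot: [-0.193, 0.978, -0.017, -0.071]
ft_force: [-0.5, -0.8, -3.0]
grip_width: 0.157
[0.46507432 0.23577611 0.13514504] [-38.62222779   7.85116798] [-0.19319249  0.97845859 -0.01691965 -0.07077557]
```

View pics/s17z.png

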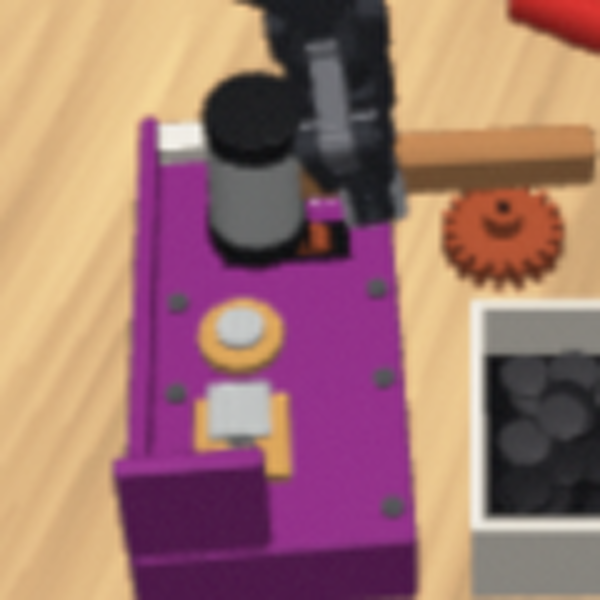

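View pics/w17.png

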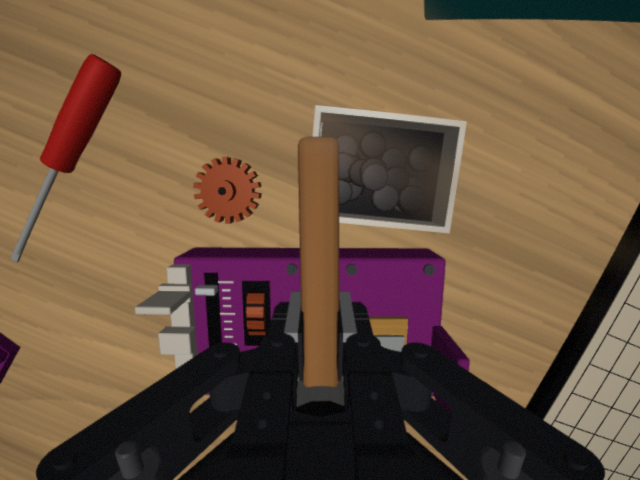

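```bash
python3 - <<'E'
from h import *
p,d,m=load('s17'); f=np.array([.28,-.96])
zz=lambda q:((q-[220,280]+.5)*5-.5).round(1)
t=np.array([.4651,.2358,.1351]);a=np.radians(22.2);e=np.array([np.cos(a),np.sin(a)])
for L in(.038,.041,.044):
  for dz in(-.034,-.037):
    h=t[:2]+L*e;print(L,dz,h.round(4),'bottom rim',zz(proj(m,[*(h-.018*f),t[2]+dz])),'top far rim',zz(proj(m,[*(h+.018*f),t[2]+dz+.064])),'handle end top',zz(proj(m,[*(h-.119*e),t[2]+dz+.041])))
print('bush',zz(proj(m,[.511,.2542,.046])))
for z in(.050,.0515,.053,.062): print('pin',z,zz(proj(m,[.511,.2542,z])))
p0=load('s4')[0]
E
```

```text
0.038 -0.034 [0.5003 0.2502] bottom rim [254.5 268. ] top far rim [252.6  65.2] handle end top [593.1 126.5]
0.038 -0.037 [0.5003 0.2502] bottom rim [255.  273.6] top far rim [253.1  71.4] handle end top [592.8 132.4]
0.041 -0.034 [0.5031 0.2513] bottom rim [245.9 268.6] top far rim [243.8  65.7] handle end top [584.6 127.1]
0.041 -0.037 [0.5031 0.2513] bottom rim [246.4 274.2] top far rim [244.4  71.9] handle end top [584.4 133. ]
0.044 -0.034 [0.5058 0.2524] bottom rim [237.3 269.2] top far rim [235.1  66.3] handle end top [576.1 127.6]
0.044 -0.037 [0.5058 0.2524] bottom rim [237.9 274.8] top far rim [235.7  72.5] handle end top [575.9 133.6]
bush [237.1 328.6]
pin 0.05 [236.3 321.8]
pin 0.0515 [236.1 319.2]
pin 0.053 [235.8 316.6]
pin 0.062 [234.2 300.9]
```

```bash
python3 -m jog '[[[0.0095,0.0036,0],[-0.015,0.037,0],0],[[0,0,0],[0,0,0],0],[[0,0,0],[0,0,0],0]]'; python3 - <<'E'
from h import *
from fx import *
o=sensors.get_obs(); print(o['position'],loc(o['position']),o['ee_rot'])
p,d,m=shot('side','s18');cv2.imwrite('pics/s18z.png',cv2.resize(p[280:400,220:340],None,fx=5,fy=5,interpolation=cv2.INTER_CUBIC)[:,:,::-1])
f=np.array([.28,-.96]);zz=lambda q:((q-[220,280]+.5)*5-.5).round(1)+[4,8]
t=o['position'];a=np.radians(22.2);e=np.array([np.cos(a),np.sin(a)])
for L in(.037,.04):
  for dz in(-.030,-.034):
    h=t[:2]+L*e;print(L,dz,h.round(4),'bottom rim',zz(proj(m,[*(h-.018*f),t[2]+dz])),'top far rim',zz(proj(m,[*(h+.018*f),t[2]+dz+.064])),'handle end top',zz(proj(m,[*(h-.119*e),t[2]+dz+.041])),zz(proj(m,[*(h-.08*e),t[2]+dz+.041])))
E
```

```text
clock: 19.3
position: [0.4735, 0.2391, 0.1352]
ee_rot: [-0.193, 0.977, -0.02, -0.089]
ft_force: [0.1, -0.6, -3.3]
grip_width: 0.161
[0.47348049 0.23911599 0.13523271] [-29.57726325   7.7672743 ] [-0.19308964  0.97688488 -0.02018857 -0.08946919]
0.037 -0.03 [0.5077 0.2531] bottom rim [234.7 269.7] top far rim [232.5  65.9] handle end top [574.8 127.6] [463.3 135.1]
0.037 -0.034 [0.5077 0.2531] bottom rim [235.5 277.2] top far rim [233.2  74.2] handle end top [574.4 135.6] [463.3 143.1]
0.04 -0.03 [0.5105 0.2542] bottom rim [226.1 270.3] top far rim [223.7  66.5] handle end top [566.2 128.2] [454.7 135.7]
0.04 -0.034 [0.5105 0.2542] bottom rim [226.9 277.8] top far rim [224.5  74.8] handle end top [565.9 136.1] [454.8 143.7]
```

View pics/s18z.png

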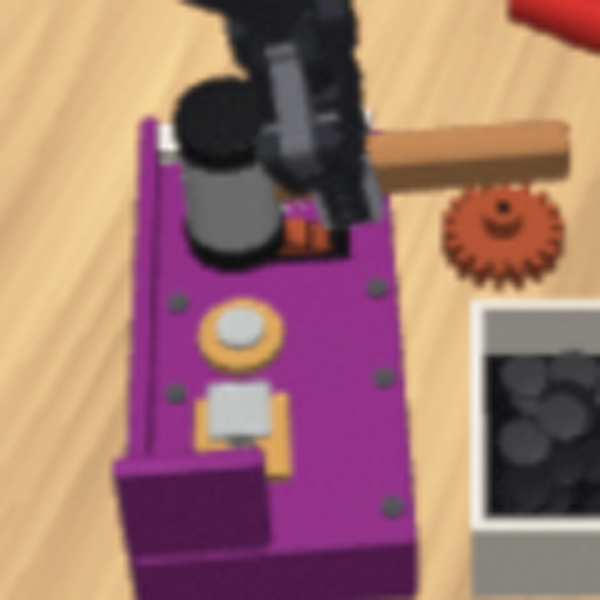

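```bash
python3 -m jog '[[[0.0025,0.001,0],[0,0,0],0],[[0,0,-0.056],[0,0,0],0],[[0,0,0.05],[0,0,0],0],[[0,0,0],[0,0,0],0]]'; python3 - <<'E'
from h import *
from fx import *
o=sensors.get_obs(); print(o['position'],loc(o['position']),o['ee_rot'])
p,d,m=shot('side','s19');cv2.imwrite('pics/s19z.png',cv2.resize(p[280:400,220:340],None,fx=5,fy=5,interpolation=cv2.INTER_CUBIC)[:,:,::-1])
E
```

```text
clock: 19.85
position: [0.4765, 0.2409, 0.1284]
ee_rot: [-0.193, 0.977, -0.02, -0.089]
ft_force: [0.8, 1.2, -3.3]
grip_width: 0.161
[0.47648546 0.24085558 0.12838024] [-26.137757     8.24250706] [-0.19340603  0.97685966 -0.02029771 -0.08903553]
```

View pics/s19z.png

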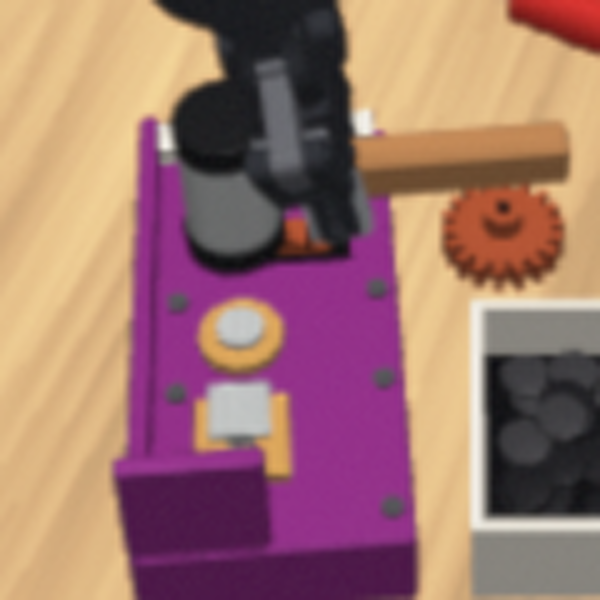

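```bash
python3 - <<'E'
from h import *
ps={f:load(f)[0].astype(int) for f in('s4','s15','s16','s17','s19')}
for f,p in ps.items(): print(f,p[335:358,267:269].mean((1,2)).round().astype(int))
a,b,c=[cv2.GaussianBlur(ps[k].astype(np.float32),(0,0),.5)[335:358,255:280] for k in('s16','s17','s19')]
print(abs(a-c).mean(),abs(a-b).mean(),abs(b-c).mean())
out=np.hstack([cv2.resize(ps[k][325:365,250:290].astype(np.uint8),None,fx=6,fy=6,interpolation=cv2.INTER_CUBIC) for k in('s15','s16','s19')])
cv2.imwrite('pics/cmp.png',out[:,:,::-1])
E
```

```text
s4 [111 122 156 193 197 197 197 197 194 175 117 105 113 136 157 159 159 152
 123  98 105 141 190]
s15 [110 111 110 113 133 170 195 198 198 197 197 196 181 137 140 158 160 152
 123  98 105 141 189]
s16 [106 110 109 113 131 160 177 195 197 196 197 197 193 174 132 150 158 152
 122  98 104 140 189]
s17 [112 112 111 113 133 162 179 196 199 199 199 199 196 175 136 152 159 153
 124  98 106 143 191]
s19 [ 92 109 111 114 133 162 179 195 199 199 198 200 195 175 134 152 159 153
 124  98 106 142 191]
1.5670242 1.6969643 0.8677931
```

View pics/cmp.png

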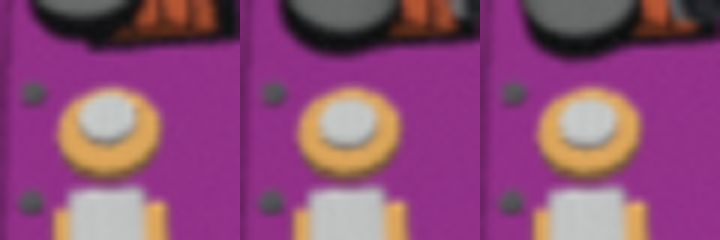

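The pin's lower edge has moved 4.2 px since the start, and the full 12 mm travel is 4.18 px. The last blow changed nothing, so the pin is home. I'll carry the mallet back.

```bash
python3 -m jog '[[[0,0,0.05],[0,0,0],0],[[-0.01,-0.04,0.02],[0,0,0],0],[[0,-0.06,0],[0,0,-0.04],0],[[0,-0.06,0],[0,0,-0.04],0],[[0,-0.06,0],[0,0,-0.04],0]]'; python3 -m jog '[[[0,-0.06,0],[0,0,-0.04],0],[[0,-0.06,0],[0,0,-0.04],0],[[0.01,-0.06,0],[0,0,-0.04],0],[[0.01,-0.06,0],[0,0,-0.04],0],[[0,0.0,0],[0,0,-0.02],0]]'
```

```text
clock: 20.52
position: [0.461, 0.0191, 0.1946]
ee_rot: [-0.138, 0.986, -0.015, -0.093]
ft_force: [1.4, -0.2, -3.0]
grip_width: 0.16
clock: 21.15
position: [0.4772, -0.2329, 0.1932]
ee_rot: [-0.043, 0.995, -0.006, -0.093]
ft_force: [0.2, 1.3, -4.2]
grip_width: 0.161
```

```bash
python3 -m jog '[[[0.035,-0.02,-0.03],[0,0,0],0],[[0,0.0,0],[0,0,0],0]]'; python3 - <<'E'
from h import *
o=sensors.get_obs();print(o['position'],o['ee_rot'])
p,d,m=shot('side','s20');cv2.imwrite('pics/s20z.png',cv2.resize(p[130:280,220:420],None,fx=4,fy=4,interpolation=cv2.INTER_CUBIC)[:,:,::-1])
cv2.imwrite('pics/s20f.png',cv2.resize(p[270:400,230:350],None,fx=4.5,fy=4.5,interpolation=cv2.INTER_CUBIC)[:,:,::-1])
f=np.array([.28,-.96]);zz=lambda q:((q-[220,130]+.5)*4-.5).round(1)
t=o['position'];a=np.arctan2(-o['ee_rot'][0]*2,1);e=np.array([np.cos(a),np.sin(a)])
for L in(.034,.040):
  for dz in(-.022,-.03):
    h=t[:2]+L*e;print(L,dz,h.round(4),'bottom rim',zz(proj(m,[*(h-.018*f),t[2]+dz])),'top far rim',zz(proj(m,[*(h+.018*f),t[2]+dz+.064])),'handle end top',zz(proj(m,[*(h-.119*e),t[2]+dz+.041])),zz(proj(m,[*(h-.08*e),t[2]+dz+.041])))
E
```

```text
clock: 21.4
position: [0.5127, -0.2523, 0.1603]
ee_rot: [-0.043, 0.995, -0.006, -0.094]
ft_force: [-0.7, 0.8, -2.8]
grip_width: 0.161
[ 0.51269026 -0.25233048  0.16032686] [-0.04346864  0.99457742 -0.00552402 -0.09431714]
0.034 -0.022 [ 0.5466 -0.2494] bottom rim [416.3 182.8] top far rim [417.5  66.9] handle end top [602.3 131.3] [541.  125.1]
0.034 -0.03 [ 0.5466 -0.2494] bottom rim [416.1 193.6] top far rim [417.3  78.4] handle end top [601.3 142.7] [540.2 136.4]
0.04 -0.022 [ 0.5525 -0.2489] bottom rim [407.2 181.8] top far rim [408.3  66. ] handle end top [592.8 130.4] [531.6 124.1]
0.04 -0.03 [ 0.5525 -0.2489] bottom rim [407.1 192.6] top far rim [408.2  77.5] handle end top [591.9 141.7] [530.9 135.4]
```

View pics/s20z.png

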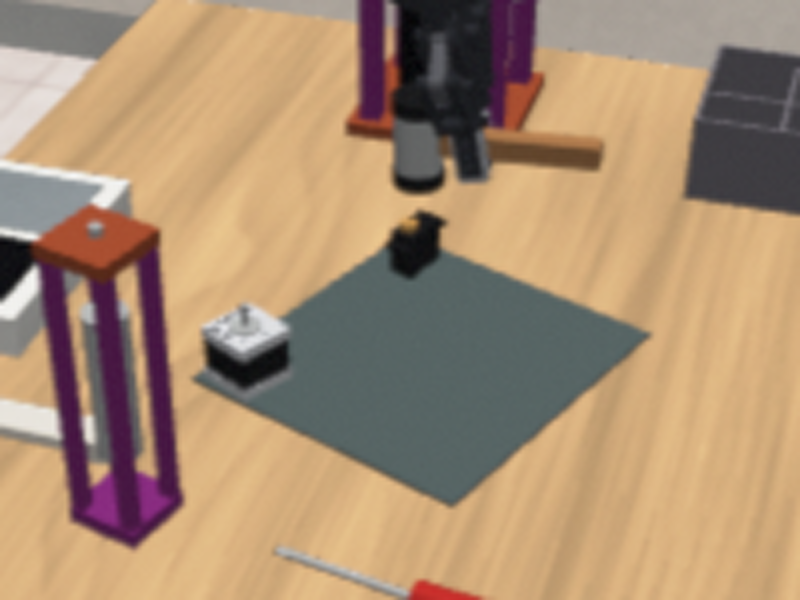

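View pics/s20f.png

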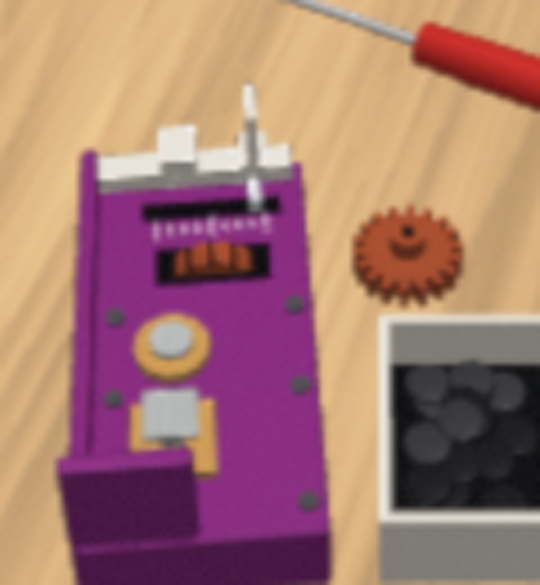

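The fixture is in order: pin home, plunger up, pointer at the blade. The mallet is level in the hand, and I'll lower it onto the mat.

```bash
python3 -m jog '[[[0,0,-0.045],[0,0,0],0],[[0,0,-0.045],[0,0,0],0],[[0,0,-0.022],[0,0,0],0],[[0,0,0],[0,0,0],0]]'; python3 -m jog '[[[0,0,-0.003],[0,0,0],0],[[0,0,-0.001],[0,0,0],0]]'
```

```text
clock: 21.95
position: [0.5135, -0.2488, 0.0519]
ee_rot: [-0.045, 0.995, -0.005, -0.089]
ft_force: [-1.0, 0.1, -2.9]
grip_width: 0.162
clock: 22.2
position: [0.5149, -0.2485, 0.0508]
ee_rot: [-0.045, 0.995, -0.005, -0.087]
ft_force: [-0.2, 0.1, -2.7]
grip_width: 0.158
```

```bash
python3 -m jog '[[[0,0,-0.012],[0,0,0],0],[[0,0,0],[0,0,0],0]]'; python3 - <<'E'
from h import *
o=sensors.get_obs();print(o['position'])
p,d,m=shot('side','s21');cv2.imwrite('pics/s21z.png',cv2.resize(p[160:260,270:400],None,fx=6,fy=6,interpolation=cv2.INTER_CUBIC)[:,:,::-1])
E
```

```text
clock: 22.45
position: [0.5156, -0.2485, 0.0391]
ee_rot: [-0.045, 0.995, -0.005, -0.086]
ft_force: [-0.1, -0.2, -3.0]
grip_width: 0.162
[ 0.51555052 -0.24853464  0.03909677]
```

View pics/s21z.png

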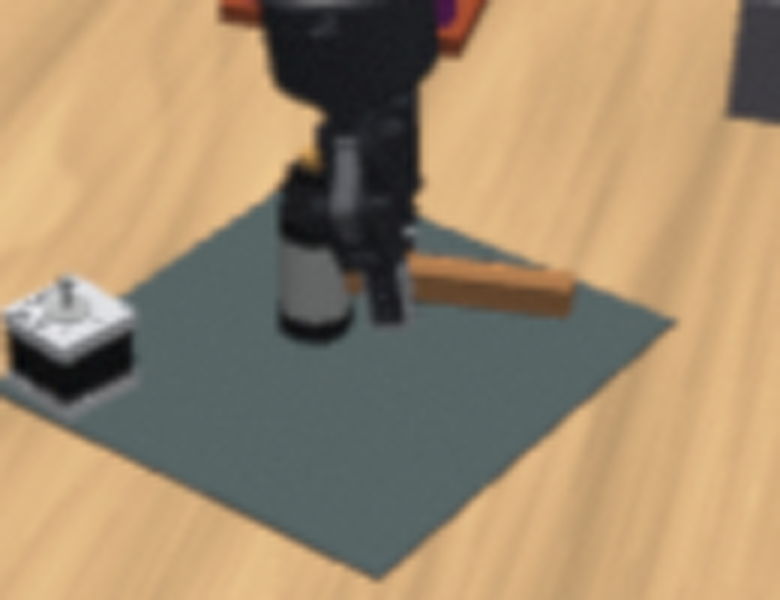

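Nothing touches yet, and the head is a few millimetres above the mat. I'll creep down.

```bash
python3 -m jog '[[[0,0,-0.005],[0,0,0],0]]';python3 -m jog '[[[0,0,-0.0035],[0,0,0],0]]';python3 -m jog '[[[0,0,-0.002],[0,0,0],0]]'
```

```text
clock: 22.62
position: [0.5163, -0.2491, 0.0349]
ee_rot: [-0.045, 0.995, -0.006, -0.085]
ft_force: [-0.3, -0.6, -4.1]
grip_width: 0.158
clock: 22.75
position: [0.5158, -0.2493, 0.032]
ee_rot: [-0.045, 0.995, -0.005, -0.086]
ft_force: [-11.7, 7.3, 34.8]
grip_width: 0.163
clock: 22.88
position: [0.5158, -0.2494, 0.032]
ee_rot: [-0.045, 0.995, -0.005, -0.086]
ft_force: [-11.1, 7.5, 31.9]
grip_width: 0.158
```

```bash
python3 -m jog '[[[0,0,0.001],[0,0,0],0]]'; python3 -m jog '[[[0,0,0],[0,0,0],20],[[0,0,0],[0,0,0],40],[[0,0,0],[0,0,0],50]]' 20
```

```text
clock: 23.0
position: [0.5161, -0.2493, 0.0335]
ee_rot: [-0.045, 0.995, -0.005, -0.085]
ft_force: [-0.2, 0.6, -4.4]
grip_width: 0.161
clock: 23.38
position: [0.5165, -0.2498, 0.0335]
ee_rot: [-0.045, 0.995, -0.005, -0.085]
ft_force: [-0.1, -0.4, -0.6]
grip_width: 0.497
```

Released. I'll rise straight up along the tilted fingers, then level off and check.

```bash
python3 -m jog '[[[0.004,0,0.025],[0,0,0],55],[[0.008,0,0.045],[0,0,0],60],[[-0.03,0,0.05],[0,-0.1,0],60],[[-0.04,0.03,0.03],[0,-0.05,0],60],[[0,0,0],[0,0,0],60]]'; python3 - <<'E'
from h import *
p,d,m=shot('wrist','w22')
p,d,m=shot('side','s22')
E
```

```text
clock: 24.0
position: [0.4571, -0.2191, 0.1853]
ee_rot: [-0.045, 0.999, -0.008, -0.009]
ft_force: [0.5, 0.0, 0.1]
grip_width: 0.603
```

View pics/w22.png

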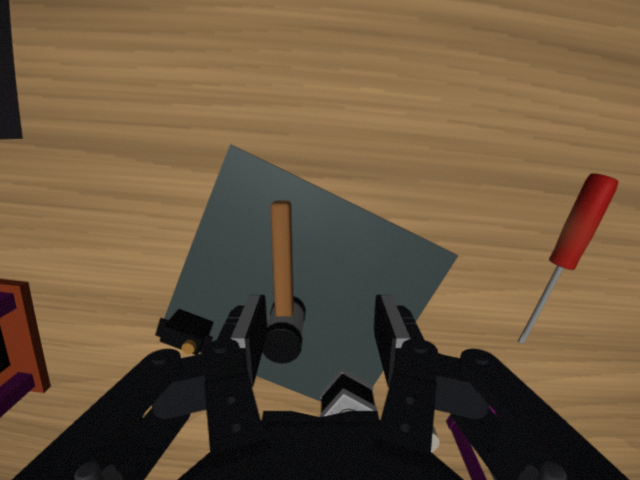

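View pics/s22.png

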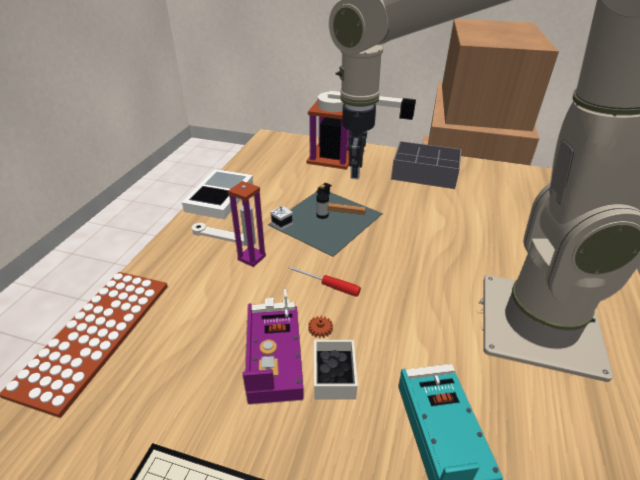

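The mallet stands upright on the mat, free of the gripper. One last close look at the pin and pointer before handing in.

```bash
python3 -m jog '[[[0,0.06,0.01],[0,0,0.05],30],[[0.0,0.06,0],[0,0,0.05],0],[[0.01,0.06,0],[0,0,0.05],0],[[0.02,0.06,0],[0,0,0.05],0],[[0.03,0.06,0],[0,0,0.05],0]]'; python3 -m jog '[[[0.03,0.06,0],[0,0,0.05],0],[[0.03,0.045,-0.02],[0,0,0],0],[[0.02,0.03,-0.02],[0,0,0],0],[[0,0,0],[0,0,0],0]]';python3 - <<'E'
from gap import *
p,d,m=shot('wrist','w23')
V=m['view']; print(loc(-V[:3,:3].T@V[:3,3]))
E
```

```text
clock: 24.72
position: [0.5172, 0.0754, 0.1885]
ee_rot: [-0.168, 0.986, -0.015, -0.015]
ft_force: [1.1, -0.3, 0.7]
grip_width: -0.001
clock: 25.22
position: [0.598, 0.2149, 0.1361]
ee_rot: [-0.197, 0.98, -0.017, -0.021]
ft_force: [0.4, -0.7, 0.2]
grip_width: 0.003
[  1.86360284 -59.99749611]
```

View pics/w23.png

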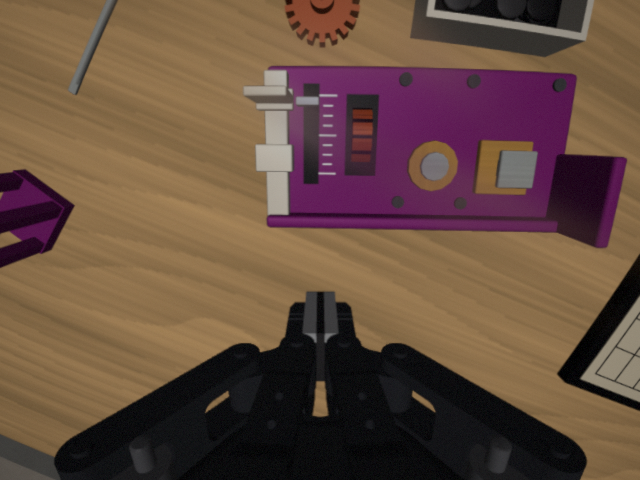

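```bash
python3 - <<'E'
from gap import *
p,d,m=load('w23'); hsv=cv2.cvtColor(p,cv2.COLOR_RGB2HSV)
x0,y0=400,130
c=cv2.resize(p[y0:y0+75,x0:x0+70],None,fx=8,fy=8,interpolation=cv2.INTER_CUBIC)
h=cv2.cvtColor(c,cv2.COLOR_RGB2HSV)
brass=((h[...,0]>8)&(h[...,0]<28)&(h[...,1]>100)).astype(np.uint8)
steel=((h[...,1]<70)&(h[...,2]>90)).astype(np.uint8)
for n,k in(('brass',brass),('steel',steel)):
    cs,_=cv2.findContours(k,cv2.RETR_EXTERNAL,cv2.CHAIN_APPROX_NONE); q=max(cs,key=cv2.contourArea)
    (ex_,ey_),ax,an=cv2.fitEllipse(q); print(n,ex_/8+x0,ey_/8+y0,np.array(ax)/8)
    u,v=(ex_+.5)/8-.5+x0,(ey_+.5)/8-.5+y0
    for z in(.046,.050,.053,.062): print(z,loc(plane(m,u,v,z)).round(2))
x0,y0=235,70
cv2.imwrite('pics/w23z.png',cv2.resize(p[y0:y0+80,x0:x0+110],None,fx=7,fy=7,interpolation=cv2.INTER_CUBIC)[:,:,::-1])
E
```

```text
brass 432.7986488342285 165.69933700561523 [47.27282715 50.60139465]
0.046 [11.74  6.03]
0.05 [11.56  4.82]
0.053 [11.43  3.91]
0.062 [11.02  1.18]
steel 434.71976470947266 166.41442108154297 [27.11171722 28.90544128]
0.046 [12.17  7.3 ]
0.05 [11.98  6.06]
0.053 [11.84  5.14]
0.062 [11.41  2.36]
```

View pics/w23z.png

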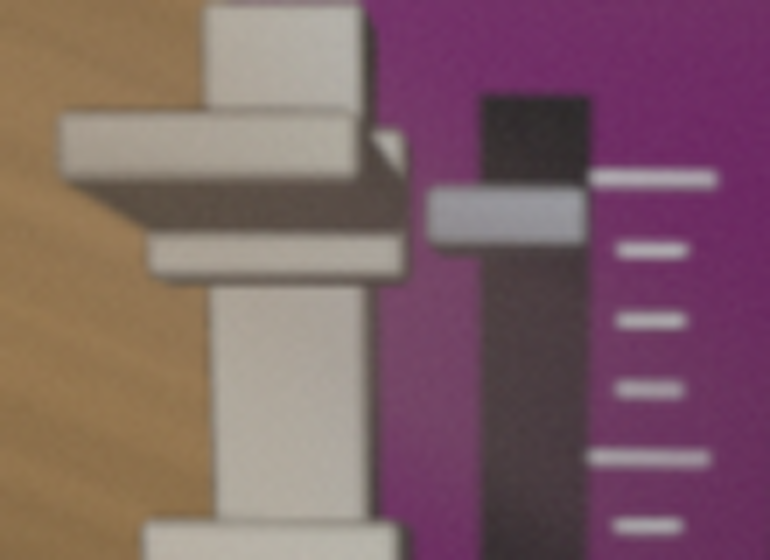

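The pin head is concentric with its bush when its top is taken at z = 50 mm, so it is home. The pointer sits at the same place between the ticks as before. Handing in.

```bash
python3 -c "
from workcell import manip
print(manip.hand_in())"
```

```text
the job is handed in; nothing more can be done
None
```

I finished the job in the order asked and handed it in at about 25 s of the 72 s allowed; no verdict was reported.

- **Pointer:** I rolled the thumbwheel with the shut fingertips. One stroke slipped and did nothing, and I trimmed a 0.7 mm overshoot. The overhead check then showed the pointer level with the blade to about 0.1 mm. It was still in the same place against the ticks at the end.
- **Side camera:** Before the trim this camera read the overshoot as about 1.4 mm instead of 0.7 mm. I trusted the closer overhead view.
- **Locking pin:** I struck it three times with the mallet. The pin moved about 9.4 mm on the first blow and reached home on the second. The third blow changed nothing. The final wrist view puts the head's top at 50 mm, which is home. The square plunger looked up in both the side and wrist views.
- **Mallet:** It pitched and slid in the grip during the second and third blows, so I tilted the tool to level it again. Setting it down on the mat pressed with about 35 N at the wrist before I eased off and let go. It stands upright on the mat, a little over 1 cm from where it started.
- **Everything else:** The other loose things looked unmoved in the last pictures, and the robot was clear of everything at hand-in.

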